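# Seat the basket, load the ultrasonic cleaner, cover it and switch it on

### The arm

A 6-joint arm with a two-finger parallel gripper is mounted at the origin on a cart in front of the work surface, level with it; the furniture and walls round the work are solid. World frame = base frame: x ahead of the robot, y to its left, z up, the work surface at z = 0. Lengths are in m, angles in rad, forces in N, time in s.
With the tool pointing down it reaches from about 0.325 to 0.9 m from the base axis. Payload 6.1 kg.
Tool frame: the origin (TCP) lies midway between the tips of the shut fingers; the grasp point (between the pads) lies 19 mm behind it; z points along the fingers, y is the line along which they close (so a half turn about z gives the same grasp; the last joint's range is limited). The gripper opens to 87 mm and grips with 3 to 60 N. Pads are 19 mm wide; open, the fingers measure 117 mm over their backs; the gripper's body (75 mm by 190 mm) begins 51 mm behind the grasp point.
Start: joints at [-1.276, 0.22, 1.526, -0, 1.395, -0.126], TCP at [0.255, -0.57, 0.223] pointing down, gripper open.
Joint ranges: [-2.98, 2.98], [-0.91, 2.08], [0.09, 2.57], [-1.24, 4.39], [0.2, 2.65], [-2.68, 2.68]. Speed limits (rad/s): [2.57, 2.57, 3.01, 3.14, 3.14, 3.14].

### API

Orientations are given as a unit quaternion [x, y, z, w].
In Python, from workcell import sensors, grab_frame, camera_info, r gives the robot as it stands.
- The arm moves only by the tool carry_out, never from a script. Its argument "targets" is text: rows parted by semicolons, each of 7 numbers parted by spaces: the shift along the tool's x, y, z in cm, then the turn, a rotation vector about the tool's x, y, z in degrees, then the opening, from 0 (shut) to 1 (fully open). A call has 1 to 10 rows; each row is the pose to reach, as a shift and turn from the pose commanded when the call began, along the tool's axes at that moment; what a row does not reach only later rows make up. A row lasts 1/10 s, in which the tool goes at most 50 mm and 8.59 degrees, less where a joint would pass 70% of its speed; a pose out of reach is approached as far as the arm can. A call with a gripper value outside its range is refused whole. The fingers move at their own pace and stop on an object; "newtons" is the grip in N (left out, the last holds). Time passes only in rows, so rows that repeat a pose let the fingers close. It gives the time, the measured TCP pose, the force, the opening and the grip force at its end, in the units of the state.
- sensors.state(): the state, without advancing time (a new reading comes with each control period).
- grab_frame(name): name is "scene" or "top" or "wrist"; returns (picture, depth): 384x512x3 uint8, red, green, blue; 384x512 float32, m along the optical axis (not along the pixel's ray), 0 where there is no reading.
- camera_info(name): a dict with "fov_y" (degrees; the focal length in pixels is half the picture's height over the tangent of half this angle, whatever the lens; pixels are square), "cx", "cy" (the principal point, pixels), "k1" (the pictures are not rectified: a ray, as slopes to the right and down, at radius r is drawn at 1 + k1 r^2 times it, then the intrinsics apply), "camera_from_world" (4x4, takes a point from world to camera coordinates). Camera axes: x right, y up, looking along -z (the intrinsics and any distortion apply to the point x, -y, -z); pixel columns grow to the right and rows downward; lengths in m; the calibration is good to about 2 mm. A picture is of the moment at which its call begins: read the wrist's pose just before it. camera_info takes no time and is no camera call; for the wrist camera it gives the pose at the moment of the call.
- r.close_job(): hands the job in; it is judged then, once.
The state is a dict: "t": time; "joint_pos": joint angles; "qvel": joint speeds; "joint_torque": joint torques, N m; "ee_pos": TCP position; "eef_rot": TCP orientation; "wrist_force": force on the tool from outside, world axes, zero at the start; "torque": the same for the moment, N m; "gripper_width": finger opening in m; "grasp_force": force on a finger pad.
Only numpy, scipy, OpenCV 4.12 (cv2) and the standard library are available. Lean on these libraries where they do the work, as an engineer would, in place of code of your own. Each camera call takes 0.05 s, during which the arm holds its last target. There are 200 camera calls.

### The job

Get the ultrasonic cleaner going: the wire basket in its tank rocks because two of its feet stand on the raised plate across the tank floor, so turn it in the tank, without lifting it out, until all four feet stand on the tank floor and it sits level and steady. Then tip the caps out of the scoop into the basket, put the rubber bungs from the bench in with them and stand the empty scoop back on the bench. When everything is in, set the cover squarely on the cleaner and, last of all, turn the timer knob clockwise to its stop; leave the other things on the bench alone.

Things in the scene. Friction and masses are not known exactly. Their poses are not given: they have to be found in the camera images.
- cleaner: Ultrasonic cleaner, a fixed white box 250 (x) x 230 (y) x 115 mm high; origin under the centre of the box, x points from its front to its back. Round steel tank, 154 mm inside diameter, 67 mm deep, centred 15 mm behind the box's centre; its rolled rim, 162 mm outside diameter, stands 6 mm above the deck (deck = top of the box, 115 mm up).
- tank_floor (a point): Centre of the tank floor, 48 mm above the cleaner's underside. Axes as the cleaner's. A raised plate (134 mm along x, 40 mm along y, 6 mm high) lies across the floor through this point; the floor beside it is flat. The basket stands on all four feet when its x axis is within about 12 degrees of parallel or square to the plate; else two opposite feet stand on the plate and it rocks, leaning about 0.11 rad.
- tank_deck (a point): Point on the tank's axis at the height of the deck (67 mm above the tank floor), on which the cover's edge rests, outside the tank rim.
- basket: Loose round wire basket, 140 mm diameter, 0.35 kg, open on top; origin at its centre, level with the undersides of its feet. Four round feet (10 mm diameter, 12 mm high) 54 mm from the centre, at 45, 135, 225, 315 degrees from its x axis. Inner floor 15 mm and rim 68 mm above the origin, 134 mm inside. Handles on its +y and -y sides. 5 to 7 mm of play all round in the tank.
- basket_handle_a (a point): Middle of the bar of the basket's handle on its +y side: a round bar of 10 mm diameter, 48 mm long, parallel to the basket's x axis, 65.5 mm from the centre, 100 mm above the feet's undersides (about 27 mm above the tank's rim); free space under it down to the basket's rim.
- basket_handle_b (a point): The same handle on the basket's -y side.
- scoop: Loose aluminium scoop, 0.22 kg empty; origin under the centre of its flat pan, z up, x towards its open front. Pan 122 mm long, 88 mm wide, floor 3 mm thick, side walls 22 mm and rear wall 26 mm high, front edge (x = +61 mm) open. Pieces on it slide off over the front edge when it is tipped front-down by about 40 degrees or more.
- scoop_grip (a point): Middle of the scoop's straight bar handle behind the pan, 108 mm behind the scoop's origin and 28.5 mm up: a bar 14 mm wide, 17 mm high, 85 mm long, along the scoop's x axis.
- cover_knob (a point): Middle of the black knob on the cover: 28 mm diameter, 22 mm high, on a thinner stem, 24 mm above the cover's roof and 73 mm above its lower edge. The steel cover is a loose dome of 180 mm diameter, inside 173 mm, 0.25 kg, roof 48 mm high; axes z up.
- cover: The same cover; origin at the centre of its lower edge.
- timer_knob (a joint): Angle of the timer knob on the deck: 0 off, grows clockwise seen from above, stop at 1.4 rad (on). Stays where it is left; turns easily (0.04 N m).
- timer_knob_grip (a point): On the timer knob's axis at the height to grip, 36 mm above the deck, at the front right corner of the cleaner. Grip bar 14 mm wide, 36 mm long, its top 7 mm above this point; the bar lies along this point's x axis, which turns with the knob.
- cap_1_centre (a point): Centre of a loose screw cap, a shallow cup of 34 mm diameter and 14 mm height, open side up at first; lies in the scoop's pan at the start. Up to four; absent ones read None.
- cap_2_centre (a point): Centre of a loose screw cap, a shallow cup of 34 mm diameter and 14 mm height, open side up at first; lies in the scoop's pan at the start. Up to four; absent ones read None.
- cap_3_centre (a point): Centre of a loose screw cap, a shallow cup of 34 mm diameter and 14 mm height, open side up at first; lies in the scoop's pan at the start. Up to four; absent ones read None.
- cap_4_centre (a point): Centre of a loose screw cap, a shallow cup of 34 mm diameter and 14 mm height, open side up at first; lies in the scoop's pan at the start. Up to four; absent ones read None.
- bung_1_centre (a point): Centre (half-way up) of a loose rubber bung, tapered, 28 mm high, 35 mm diameter at the top and about 28 mm at the foot; stands on the bench at the start. Up to three; absent ones read None.
- bung_2_centre (a point): Centre (half-way up) of a loose rubber bung, tapered, 28 mm high, 35 mm diameter at the top and about 28 mm at the foot; stands on the bench at the start. Up to three; absent ones read None.
- bung_3_centre (a point): Centre (half-way up) of a loose rubber bung, tapered, 28 mm high, 35 mm diameter at the top and about 28 mm at the foot; stands on the bench at the start. Up to three; absent ones read None.
- lab_timer: Bystander: small white lab timer standing to the right of the cleaner, 60 mm high.
- beaker_2: Bystander: small glass beaker, 59 mm high, to the left of the cleaner.

How it is judged:
On the way, in this order (a step that is already met when the one before it is completed fails the run):
1. The basket stands level on all four feet on the tank floor (angle between basket's own z axis and vertical below 0.03 rad and z of basket in the frame of tank_floor below 0.003 m and horizontal distance between basket and tank_floor below 0.02 m and angular speed of basket below 0.1 rad/s), for 0.3 s.
2. All caps and bungs lie in the seated basket (angle between basket's own z axis and vertical below 0.03 rad and z of basket in the frame of tank_floor below 0.003 m and horizontal distance between basket and tank_floor below 0.02 m and horizontal distance between each of cap_1_centre, cap_2_centre, cap_3_centre, cap_4_centre, bung_1_centre, bung_2_centre, bung_3_centre and basket below 0.066 m and z of cap_1_centre in the frame of basket between 0.012 and 0.07 m and z of cap_2_centre in the frame of basket between 0.012 and 0.07 m and z of cap_3_centre in the frame of basket between 0.012 and 0.07 m and z of cap_4_centre in the frame of basket between 0.012 and 0.07 m and z of bung_1_centre in the frame of basket between 0.012 and 0.07 m and z of bung_2_centre in the frame of basket between 0.012 and 0.07 m and z of bung_3_centre in the frame of basket between 0.012 and 0.07 m), for 0.2 s.
3. The cover sits squarely on the cleaner over the loaded basket, with the timer still off (all of step 2 and horizontal distance between cover_knob and tank_deck below 0.009 m and z of cover in the frame of tank_deck between -0.004 and 0.004 m and angle between cover's own z axis and vertical below 0.03 rad and value of joint timer_knob below 0.5 rad), for 0.2 s.
At the end, for the whole second after the job is handed in: The basket stands level (within 0.03 rad) on the tank floor (within 3 mm); every cap and bung present lies inside it; the cover rests on the deck (within 4 mm, tilt under 0.03 rad), its centre within 9 mm of the tank's axis; the scoop lies flat on the bench at rest; the timer knob is past 1.2 rad (all of step 2 and horizontal distance between cover_knob and tank_deck below 0.009 m and z of cover in the frame of tank_deck between -0.004 and 0.004 m and angle between cover's own z axis and vertical below 0.03 rad and height (world z) of scoop between -0.004 and 0.006 m and angle between scoop's own z axis and vertical below 0.06 rad and linear speed of scoop below 0.02 m/s and value of joint timer_knob above 1.2 rad); the robot touches nothing.
It fails at once if The basket was lifted out of the tank (more than 35 mm above the tank floor) (z of basket in the frame of tank_floor above 0.035 m).
It fails at once if A bystander (lab timer or small beaker) was pushed more than 4 cm (distance of any of lab_timer, beaker_2 from where it was at the start of the episode above 0.04 m).
Of cap_1, cap_2, cap_3, cap_4 only 2 to 4 are there at a start; the rules pass over those that are not, and their reading is None.
Of bung_1, bung_2, bung_3 only 2 to 3 are there at a start; the rules pass over those that are not, and their reading is None.
At some moment in a run one of bung_1, bung_2, bung_3, cover may be knocked a few centimetres aside while the robot is not near it.
Once in a run the grip may slacken for a moment while it holds something.
It also fails if it takes over 208 s, if anything falls off the work surface, if the arm or the gripper's body presses on something with over 40 N, if the wrist force passes 120 N, or if a joint passes its speed limit or range.

## Working session

There is one attempt and no reset: what is moved stays moved. The work goes in short steps, Python scripts to look and compute and a tool call to move; the robot and the scene stay as the last step left them, time stands still between calls to the robot, and variables do not carry over. Pictures are saved under pics/ and viewed, at most 16 in all, crops included, and the job is handed in when it is done.

Besides the shell and the picture viewer there is one more tool, called after "Request:" as a command line: name --argument value ..., lists and objects as JSON in quotes. carry_out: Moves the arm, as the interface text tells. Its arguments: {"type":"object","properties":{"targets":{"type":"string"},"newtons":{"type":"number"}},"required":["targets"]}

```bash
ls; mkdir -p pics
cat > h.py <<'E'
import numpy as np, cv2
from scipy.spatial.transform import Rotation as R
from workcell import sensors, grab_frame, camera_info, r
def world(info, depth):
    """per-pixel world points HxWx3 (nan where no depth)"""
    H,W=depth.shape; f=H/2/np.tan(np.radians(info['fov_y'])/2)
    K=np.array([[f,0,info['cx']],[0,f,info['cy']],[0,0,1.]])
    u,v=np.meshgrid(np.arange(W),np.arange(H))
    p=cv2.undistortPoints(np.stack([u,v],-1).reshape(-1,1,2).astype(np.float64),K,np.array([info['k1'],0,0,0,0.])).reshape(H,W,2)
    d=np.where(depth>0,depth,np.nan)
    c=np.stack([p[...,0]*d,-p[...,1]*d,-d,np.ones_like(d)],-1)
    return (c@np.linalg.inv(info['camera_from_world']).T)[...,:3]
def snap(name,fn=None):
    i=camera_info(name); im,d=grab_frame(name)
    if fn: cv2.imwrite('pics/'+fn+'.png',im[...,::-1]); np.save('pics/'+fn+'.npy',world(i,d))
    return im,world(i,d)
def tool(p,yaw=None,q=None):
    """shift in cm/rotvec deg in tool axes to reach world TCP p with tool down; yaw = angle of tool y axis(closing)"""
    s=sensors.state(); T=R.from_quat(s['eef_rot'])
    out=T.inv().apply(np.array(p)-s['ee_pos'])*100
    rv=np.zeros(3)
    if q is not None: rv=np.degrees((T.inv()*q).as_rotvec())
    elif yaw is not None:
        y=np.array([np.cos(yaw),np.sin(yaw),0]); z=np.array([0,0,-1.]); 
        rv=min((np.degrees((T.inv()*R.from_matrix(np.stack([np.cross(k*y,z),k*y,z],1))).as_rotvec()) for k in (1,-1)),key=np.linalg.norm)
    print('shift',out.round(2),'rot',rv.round(2)); return out,rv
E
python3 - <<'E'
from h import *
s=sensors.state(); print({k:np.round(v,3).tolist() for k,v in s.items()})
for n in ('scene','top','wrist'):
    im,w=snap(n,n+'0'); i=camera_info(n); print(n,i['fov_y'],i['cx'],i['cy'],i['k1'],np.linalg.inv(i['camera_from_world'])[:3].round(3).tolist())
E
```

```text
pics
{'t': 0.0, 'joint_pos': [-1.276, 0.221, 1.528, -0.0, 1.395, -0.126], 'qvel': [-0.0, -0.002, -0.001, 0.001, 0.002, -0.002], 'joint_torque': [0.0, -49.461, -38.737, 0.07, 0.057, -0.0], 'ee_pos': [0.255, -0.57, 0.221], 'eef_rot': [0.978, 0.209, -0.0, -0.001], 'wrist_force': [0.489, 0.679, 0.097], 'torque': [-0.013, -0.012, 0.017], 'grasp_force': 0.0, 'gripper_width': 0.087}
scene 54.18563934871473 256.0891507601222 189.48570665636646 -0.1196546956979811 [[-0.512, 0.398, -0.761, -0.256], [-0.859, -0.224, 0.461, 0.467], [0.013, 0.89, 0.456, 0.57]]
top 44.45075463075288 256.18005913115417 191.40440795081463 -0.004429570390243124 [[0.011, 0.992, -0.123, 0.343], [-1.0, 0.012, 0.006, 0.001], [0.007, 0.123, 0.992, 1.594]]
wrist 61.739565268532104 252.10840017898562 189.63525501935473 -0.0809825502879736 [[0.409, 0.885, 0.221, 0.317], [-0.913, 0.397, 0.098, -0.545], [-0.001, -0.242, 0.97, 0.384]]
```

View pics/top0.png

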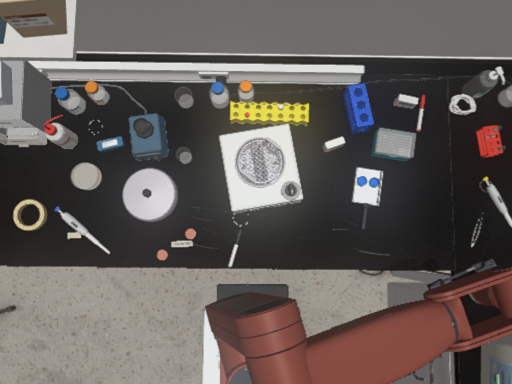

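View pics/scene0.png

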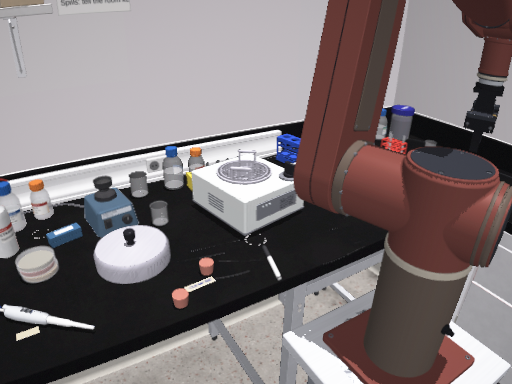

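Run:
```python
from h import *
im=cv2.imread('pics/top0.png'); w=np.load('pics/top0.npy')
z=w[...,2]
for n,(u,v) in dict(cover=(147,193),bungA=(191,234),bungB=(162,255),knob=(290,189),scoop=(368,185),capA=(362,181),capB=(373,182),handle=(364,217),timer=(334,143),beaker=(184,155),clean=(235,195),bench=(210,200)).items(): print(n,w[v,u].round(3))
def blob(m,lo=20):
    n,l,s,c=cv2.connectedComponentsWithStats(m.astype(np.uint8))
    return [(k,s[k,4],c[k].round(1)) for k in range(1,n) if s[k,4]>=lo],l
hsv=cv2.cvtColor(im,cv2.COLOR_BGR2HSV)
roi=np.zeros_like(z,bool); roi[150:262,120:390]=1
m=roi&(z>0.015)
for k,a,c in (b:=blob(m))[0]:
    p=w[b[1]==k]; print('blob',a,c,np.nanmedian(p,0).round(3),'max z',np.nanmax(p[:,2]).round(3),p.min(0).round(3),p.max(0).round(3))
# cleaner deck
m=(z>0.107)&(z<0.119); m[:120]=0;m[:,:215]=0;m[:,305:]=0;m[215:]=0
p=w[m]; print('deck',len(p),p.mean(0),np.median(p[:,2])); rc=cv2.minAreaRect((p[:,:2]*1000).astype(np.float32)); print(rc)
# knob cover
m=(z>0.06)&(z<0.09);m[:180]=0;m[210:]=0;m[:,:120]=0;m[:,180:]=0
p=w[m];print('coverknob',len(p),p.mean(0))
m=(z>0.02)&(z<0.06);m[:160]=0;m[225:]=0;m[:,:120]=0;m[:,180:]=0
p=w[m];print('dome',cv2.minEnclosingCircle((p[:,:2]*1000).astype(np.float32)),p[:,2].max())
c1=cv2.resize(im[115:245,215:315],None,fx=5,fy=5,interpolation=cv2.INTER_CUBIC)
c2=cv2.resize(im[160:235,345:390],None,fx=6,fy=6,interpolation=cv2.INTER_CUBIC)
o=np.zeros((600,800,3),np.uint8); c1=c1[:600]; o[:c1.shape[0],:500]=c1; o[:c2.shape[0],510:510+c2.shape[1]]=c2; cv2.imwrite('pics/crop1.png',o)
```

```text
cover [0.521 0.346 0.082]
bungA [0.392 0.207 0.025]
bungB [0.322 0.301 0.025]
knob [ 0.53  -0.112  0.152]
scoop [ 0.567 -0.391  0.001]
capA [ 0.58  -0.37   0.004]
capB [ 0.578 -0.409  0.001]
handle [ 0.455 -0.367  0.037]
timer [ 0.699 -0.266  0.059]
beaker [0.662 0.241 0.009]
clean [0.514 0.059 0.115]
bench [ 0.51   0.149 -0.006]
blob 317 [149.4 154.1] [0.654 0.348 0.06 ] max z 0.085 [0.636 0.296 0.016] [0.676 0.407 0.085]
blob 87 [183.6 155.8] [0.653 0.238 0.043] max z 0.066 [0.631 0.213 0.015] [0.677 0.26  0.066]
blob 4236 [261.4 178.7] [ 0.569 -0.023  0.113] max z 0.166 [ 0.463 -0.156  0.015] [0.676 0.104 0.166]
blob 114 [381.7 152.9] [ 0.668 -0.427  0.053] max z 0.08 [ 0.659 -0.46   0.016] [ 0.685 -0.402  0.08 ]
blob 40 [355.4 182.5] [ 0.574 -0.343  0.02 ] max z 0.029 [ 0.52  -0.354  0.016] [ 0.626 -0.335  0.029]
blob 2308 [149.7 194.5] [0.519 0.344 0.047] max z 0.092 [0.433 0.258 0.015] [0.611 0.436 0.092]
blob 214 [367.9 207.3] [ 0.488 -0.372  0.031] max z 0.049 [ 0.415 -0.436  0.015] [ 0.613 -0.332  0.049]
blob 84 [190.4 233.4] [0.395 0.209 0.027] max z 0.037 [0.379 0.193 0.022] [0.409 0.224 0.037]
blob 89 [162.1 254.6] [0.322 0.3   0.027] max z 0.039 [0.309 0.283 0.017] [0.339 0.318 0.039]
deck 3101 [ 0.59825869 -0.0162136   0.11420271] 0.1143829745235414
((606.6480102539062, -21.09271240234375), (250.3780517578125, 230.0518798828125), 10.645719528198242)
coverknob 60 [0.52197495 0.34651075 0.08289614]
dome ((536.580810546875, 341.8196716308594), 104.13619995117188) 0.05966720778964074
```

View pics/crop1.png

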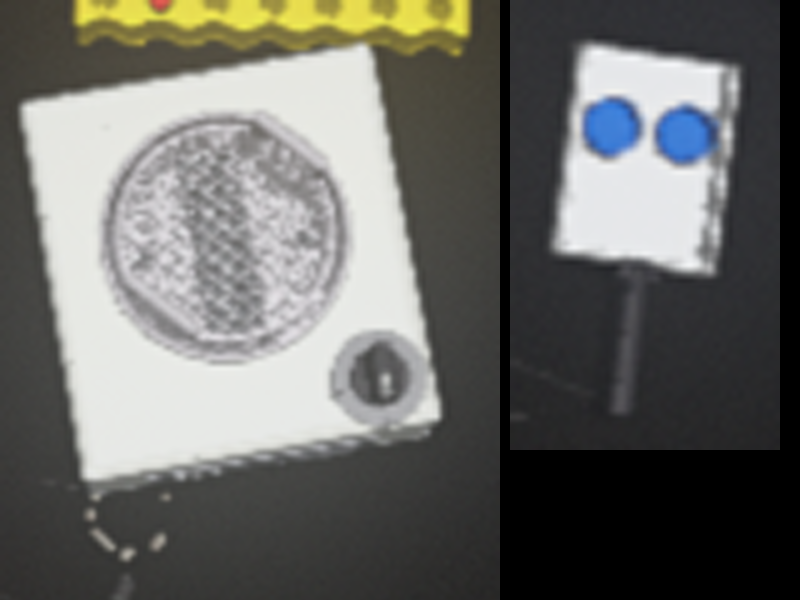

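The top view shows the cleaner's tank centred at crop px (225,237). The basket handles are at (290,140) and (160,305), and the knob is at (380,375). The scoop holds two caps, at (610,127) and (685,134), and its handle points toward the robot. In the full top frame the two bungs are at (191,234) and (162,255), and the cover is at (147,193).

Run:
```python
from h import *
w=np.load('pics/top0.npy'); z=w[...,2]
m=(z>0.143)&(z<0.165); m[:130]=0;m[200:]=0;m[:,225:]&=True;m[:,:225]=0;m[:,285:]=0
n,l,s,c=cv2.connectedComponentsWithStats(m.astype(np.uint8))
for k in range(1,n):
    if s[k,4]>2: p=w[l==k]; print(s[k,4],c[k].round(1),p.mean(0).round(4))
print(w[:,:,2][172:180,243:252].round(3))
tool([0.568,0.02,0.27],np.radians(-35))
```

```text
57 [272.9 142.7] [ 0.675  -0.0579  0.1569]
55 [247.2 175.4] [0.5707 0.0211 0.1579]
[[0.163 0.159 0.159 0.05  0.049 0.045 0.067 0.05  0.051]
 [0.161 0.156 0.159 0.16  0.041 0.043 0.044 0.049 0.073]
 [0.15  0.157 0.166 0.161 0.156 0.156 0.054 0.051 0.049]
 [0.117 0.119 0.16  0.164 0.153 0.16  0.159 0.046 0.061]
 [0.088 0.121 0.12  0.159 0.156 0.161 0.157 0.161 0.041]
 [0.068 0.086 0.122 0.125 0.16  0.161 0.155 0.163 0.161]
 [0.048 0.068 0.086 0.119 0.125 0.155 0.162 0.163 0.161]
 [0.126 0.044 0.073 0.083 0.103 0.117 0.121 0.158 0.158]]
shift [ 52.66 -41.08  -4.76] rot [-8.000e-02 -3.000e-02 -3.089e+01]
```

Request:
carry_out --targets "5 -4 -4.8 0 0 -5 1; 10 -8 -4.8 0 0 -10 1; 15 -12 -4.8 0 0 -15 1; 20 -16 -4.8 0 0 -20 1; 25 -20 -4.8 0 0 -25 1; 30 -24 -4.8 0 0 -28 1; 35 -28 -4.8 0 0 -31 1; 40 -32 -4.8 0 0 -33 1; 44 -35 -4.8 0 0 -33 1; 48 -38 -4.8 0 0 -33 1" --newtons 40

```text
t: 1.15
ee_pos: [0.4805, -0.1344, 0.2703]
eef_rot: [0.878, 0.478, 0.0, 0.0]
wrist_force: [1.1, -1.3, -0.6]
gripper_width: 0.0869
grasp_force: 0.0
```

Run:
```python
from h import *
im,w=snap('wrist','wr1')
tool([0.5707,0.0211,0.27],np.radians(-37.2))
z=w[...,2]
m=(z>0.14)&(z<0.17)
n,l,s,c=cv2.connectedComponentsWithStats(m.astype(np.uint8))
for k in range(1,n):
    if s[k,4]>30: p=w[l==k]; print(s[k,4],c[k].round(1),p.mean(0).round(4),p.min(0).round(3),p.max(0).round(3))
```

```text
shift [17.24 -0.64  0.13] rot [-0.04 -0.32  4.59]
54 [239.6   2.3] [ 0.5559 -0.0033  0.1513] [ 0.553 -0.005  0.14 ] [0.56  0.    0.159]
280 [398.6  10.4] [ 0.6617 -0.0775  0.1556] [ 0.656 -0.085  0.141] [ 0.671 -0.069  0.161]
727 [289.7 137.9] [ 0.532  -0.1179  0.1564] [ 0.514 -0.128  0.14 ] [ 0.55 -0.11  0.16]
```

View pics/wr1.png

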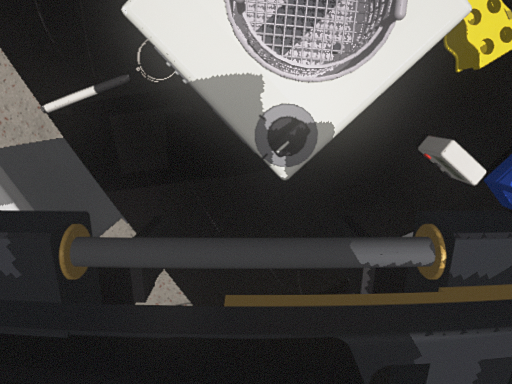

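The wrist view shows the tank at the top of the frame, a handle at (398,10) and the timer knob at (289,138). The tool is still short of the handle, so I continue towards it.

Request:
carry_out --targets "5 0 0 0 0 2 1; 10 -0.3 0 0 0 4.6 1; 14 -0.6 0 0 0 4.6 1; 17.2 -0.6 2 0 0 4.6 1; 17.2 -0.6 4 0 0 4.6 1; 17.2 -0.6 4 0 0 4.6 1; 17.2 -0.6 4 0 0 4.6 1"

```text
t: 1.9
ee_pos: [0.5679, 0.011, 0.2299]
eef_rot: [0.897, 0.442, -0.001, -0.0]
wrist_force: [0.9, -0.3, 0.6]
gripper_width: 0.0867
grasp_force: 0.0
```

Run:
```python
from h import *
im,w=snap('wrist','wr2')
s=sensors.state(); print(s['ee_pos'],s['joint_pos'])
z=w[...,2]
m=(z>0.14)&(z<0.17)
n,l,s,c=cv2.connectedComponentsWithStats(m.astype(np.uint8))
for k in range(1,n):
    if s[k,4]>30: p=w[l==k]; print(s[k,4],c[k].round(1),p.mean(0).round(4),p.min(0).round(3),p.max(0).round(3),cv2.minAreaRect((p[:,:2]*1000).astype(np.float32)))
tool([0.5707,0.0211,0.131],np.radians(-37.2))
```

```text
[0.56846405 0.01062556 0.23101144] [-1.19896272e-01  8.01891304e-02  1.66701305e+00 -1.69488796e-04
  1.39398966e+00  5.35143399e-01]
930 [248.  184.4] [0.5736 0.0199 0.1577] [ 0.553 -0.004  0.153] [0.592 0.043 0.161] ((573.1111450195312, 19.219398498535156), (56.34267807006836, 9.345012664794922), 52.10858154296875)
1039 [415.2 182.9] [ 0.6762 -0.0575  0.1561] [ 0.656 -0.083  0.14 ] [ 0.695 -0.037  0.161] ((676.15966796875, -59.81063461303711), (56.406307220458984, 10.670015335083008), 52.622520446777344)
shift [ 0.97 -0.47 10.  ] rot [ 0.02 -0.   -0.33]
```

View pics/wr2.png

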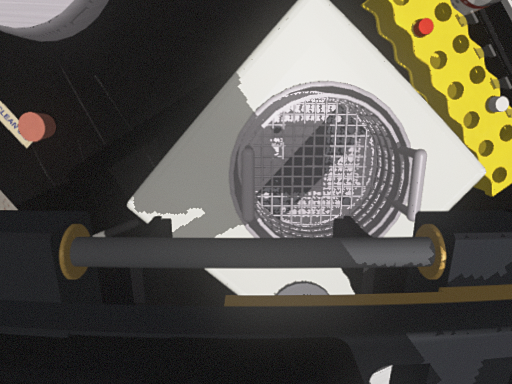

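The wrist view from above shows the basket in the tank. The near handle bar is at (248,184), the far one at (416,183), and the plate runs diagonally beneath. Next I descend onto the near handle.

Request:
carry_out --targets "1 -0.2 4 0 0 -0.3 0.7; 1 -0.2 7 0 0 -0.3 0.7; 1 -0.2 8 0 0 -0.3 0.7; 1 -0.2 8 0 0 -0.3 0.7; 1 -0.2 8 0 0 -0.3 0.7"

```text
t: 2.45
ee_pos: [0.5741, 0.0198, 0.1524]
eef_rot: [0.896, 0.444, 0.001, 0.001]
wrist_force: [0.1, -0.4, 0.5]
gripper_width: 0.0626
grasp_force: 0.0
```

Run:
```python
from h import *
s=sensors.state(); print(s['ee_pos'],s['wrist_force'])
tool([0.573,0.0195,0.134],np.radians(-37.2))
```

```text
[0.57405814 0.01977807 0.1524065 ] [ 0.06699114 -0.3664844   0.48926797]
shift [-0.09 -0.07  1.84] rot [ 0.13 -0.08 -0.04]
```

Request:
carry_out --targets "-0.1 0 1 0 0 0 0.7; -0.1 0 1.8 0 0 0 0.7; -0.1 0 1.8 0 0 0 0.7; -0.1 0 1.8 0 0 0 0; -0.1 0 1.8 0 0 0 0; -0.1 0 1.8 0 0 0 0; -0.1 0 1.8 0 0 0 0; -0.1 0 1.8 0 0 0 0" --newtons 40

```text
t: 3.25
ee_pos: [0.5724, 0.0197, 0.1325]
eef_rot: [0.896, 0.445, 0.0, 0.0]
wrist_force: [0.6, -0.5, -0.0]
gripper_width: 0.0286
grasp_force: 0.0
```

Request:
carry_out --targets "0 0 0 0 0 0 0; 0 0 0 0 0 0 0; 0 0 0 0 0 0 0; 0 0 0 0 0 0 0; 0 0 0 0 0 0 0"

```text
t: 3.75
ee_pos: [0.5723, 0.0197, 0.1323]
eef_rot: [0.896, 0.445, -0.0, -0.0]
wrist_force: [0.1, -0.2, 0.4]
gripper_width: 0.0083
grasp_force: 39.5
```

Request:
carry_out --targets "0.34 0 0 0 0 3 0; 0.69 0.04 0 0 0 6 0; 1.36 0.14 0 0 0 12 0; 2.02 0.32 0 0 0 18 0; 2.66 0.57 0 0 0 24 0; 3.28 0.88 0 0 0 30 0; 3.85 1.25 0 0 0 36 0; 4.47 1.76 0 0 0 43 0; 4.47 1.76 0 0 0 43 0; 4.47 1.76 0 0 0 43 0"

```text
t: 4.75
ee_pos: [0.6128, 0.0448, 0.1317]
eef_rot: [0.996, 0.087, -0.001, -0.0]
wrist_force: [-1.1, 0.5, -2.6]
gripper_width: 0.0083
grasp_force: 39.7
```

Request:
carry_out --targets "0 0 0.2 0 0 0 0; 0 0 0.35 0 0 0 0; 0 0 0.35 0 0 0 0.3; 0 0 0.35 0 0 0 0.5; 0 0 0.35 0 0 0 0.5; 0 0 0 0 0 0 0.6; 0 0 -3 0 0 0 0.6; 0 0 -7 0 0 0 0.6; -2 0 -11 0 0 0 0.6; -4 0 -11 0 0 0 1"

```text
t: 5.75
ee_pos: [0.5774, 0.0374, 0.2502]
eef_rot: [0.996, 0.086, 0.006, 0.001]
wrist_force: [0.4, 0.1, 1.0]
gripper_width: 0.0544
grasp_force: 0.0
```

Run:
```python
from h import *
s=sensors.state(); print(s['ee_pos'],s['wrist_force'],s['t'])
for cam in ('wrist','top'):
    im,w=snap(cam,cam+'3')
    z=w[...,2]
    m=(z>0.13)&(z<0.17)
    if cam=='top': m[:130]=0;m[215:]=0;m[:,:225]=0;m[:,305:]=0
    n,l,s,c=cv2.connectedComponentsWithStats(m.astype(np.uint8))
    for k in range(1,n):
        if s[k,4]>15: p=w[l==k]; print(cam,s[k,4],c[k].round(1),p.mean(0).round(4),np.median(p[:,2]),p.min(0).round(3),p.max(0).round(3),cv2.minAreaRect((p[:,:2]*1000).astype(np.float32)))
```

```text
[0.5774157  0.0373583  0.25022533] [0.37000776 0.13511256 1.03549611] 5.75
wrist 807 [246.6 148.6] [0.6137 0.0459 0.1517] 0.151918448144783 [0.584 0.037 0.147] [0.641 0.055 0.155] ((612.6170043945312, 45.947776794433594), (57.53462219238281, 9.217373847961426), 9.85185432434082)
wrist 916 [401.5 149.4] [ 0.6355 -0.0813  0.15  ] 0.15159171901716834 [ 0.607 -0.092  0.13 ] [ 0.663 -0.073  0.155] ((635.0377197265625, -82.65245819091797), (56.601436614990234, 10.387716293334961), 10.156737327575684)
top 55 [280.1 156.3] [ 0.633  -0.0806  0.152 ] 0.15165588350584236 [ 0.605 -0.087  0.145] [ 0.66  -0.074  0.159] ((632.3839721679688, -81.0101318359375), (54.29372024536133, 10.169238090515137), 8.71697998046875)
top 68 [291.2 189.3] [ 0.5294 -0.1156  0.1533] 0.15629413826266503 [ 0.513 -0.129  0.133] [ 0.55  -0.104  0.165] ((530.2317504882812, -114.68627166748047), (36.31142044067383, 20.865310668945312), 18.586763381958008)
```

View pics/wrist3.png

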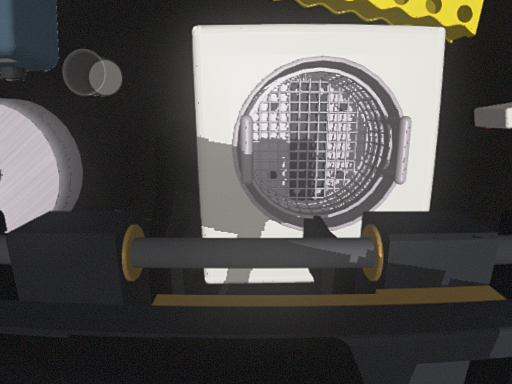

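The basket now stands at about 10°, with both handle bar tops near 0.1517, so it has dropped about 6 mm. The bars are at px (246,149) and (402,149). Next I locate the scoop.

Run:
```python
from h import *
for f in ('top0','top3'):
    im=cv2.imread(f'pics/{f}.png').astype(int); w=np.load(f'pics/{f}.npy')
    sub=np.zeros(w.shape[:2],bool); sub[160:235,345:392]=1
    g=im.min(2); m=sub&((g>150)|((im[...,0]-im[...,2])>60))
    # plane projection to floor z=0.003 region: use xy from depth
    p=w[m]; rc=cv2.minAreaRect((p[:,:2]*1000).astype(np.float32)); print(f,'pan',rc,m.sum())
    h=sub&(w[...,2]>0.025); h[:214]=0
    q=w[h]; vx=cv2.fitLine((q[:,:2]*1000).astype(np.float32),cv2.DIST_HUBER,0,.01,.01).ravel(); print('handle',h.sum(),q.mean(0),q.min(0),q.max(0),np.degrees(np.arctan2(vx[1],vx[0])))
    b=sub&((im[...,0]-im[...,2])>60); n,l,s,c=cv2.connectedComponentsWithStats(b.astype(np.uint8)); print([(s[k,4],c[k].round(1),np.median(w[l==k],0).round(3)) for k in range(1,n)])
cv2.imwrite('pics/crop2.png',cv2.resize(cv2.imread('pics/top3.png')[150:270,120:400],(784,336),interpolation=cv2.INTER_CUBIC))
```

```text
top0 pan ((561.1220703125, -386.6174011230469), (80.02391815185547, 134.15267944335938), 68.26203918457031) 840
handle 71 [ 0.4400643  -0.36705027  0.03493232] [ 0.41464476 -0.37863998  0.02560312] [ 0.46512083 -0.35690356  0.04865683] -10.535916
[(np.int32(69), array([361.3, 180.7]), array([ 0.581, -0.367,  0.006])), (np.int32(68), array([373.9, 182. ]), array([ 0.577, -0.41 ,  0.005]))]
top3 pan ((562.260498046875, -385.3870849609375), (86.3013687133789, 125.32816314697266), 78.95211029052734) 848
handle 71 [ 0.44013994 -0.36681954  0.03592785] [ 0.4145697  -0.37747386  0.02695055] [ 0.46478644 -0.35767163  0.04378582] -8.938263
[(np.int32(69), array([361.3, 180.7]), array([ 0.581, -0.367,  0.006])), (np.int32(69), array([373.8, 182. ]), array([ 0.577, -0.411,  0.005]))]
```

Run:
```python
from h import *
tool([0.4555,-0.3685,0.12],np.radians(-99.5))
```

```text
shift [-18.6   37.98  12.46] rot [ 0.03 -0.2  19.3 ]
```

Request:
carry_out --targets "-2 4 0 0 0 3 0.6; -4.5 8.5 0 0 0 6 0.6; -7 13 0 0 0 10 0.5; -9.5 18 0 0 0 15 0.5; -12 23 2 0 0 19.3 0.5; -14 28 5 0 0 19.3 0.5; -16 33 9 0 0 19.3 0.5; -18.6 38 12.5 0 0 19.3 0.5; -18.6 38 12.5 0 0 19.3 0.5; -18.6 38 12.5 0 0 19.3 0.5"

```text
t: 6.85
ee_pos: [0.4521, -0.3704, 0.1125]
eef_rot: [0.996, -0.085, -0.003, -0.002]
wrist_force: [0.5, 1.2, -0.8]
gripper_width: 0.0434
grasp_force: 0.0
```

Run:
```python
from h import *
s=sensors.state(); print(s['ee_pos'],s['joint_pos'])
im,w=snap('wrist','wr4')
z=w[...,2]; x=w[...,0]; y=w[...,1]
m=(z>0.025)&(z<0.05)&(x>.38)&(x<.51)&(abs(y+.37)<.05)
n,l,s,c=cv2.connectedComponentsWithStats(m.astype(np.uint8))
for k in range(1,n):
    if s[k,4]>60: p=w[l==k]; print(s[k,4],c[k].round(1),p.mean(0).round(4),p.min(0).round(3),p.max(0).round(3),cv2.minAreaRect((p[:,:2]*1000).astype(np.float32)))
tool([0.4555,-0.3685,0.01],np.radians(-99.5))
```

```text
[ 0.45214596 -0.37038375  0.11252133] [-8.20526095e-01  2.31853425e-01  1.72856358e+00 -1.24076481e-03
  1.18730238e+00  9.20084569e-01]
2493 [253.  171.6] [ 0.4723 -0.3758  0.0345] [ 0.419 -0.42   0.025] [ 0.51  -0.339  0.039] ((463.068359375, -373.7146301269531), (81.15363311767578, 87.51997375488281), 82.01020812988281)
shift [ 0.33 -0.18 10.29] rot [-0.17  0.3  -0.21]
```

View pics/wr4.png

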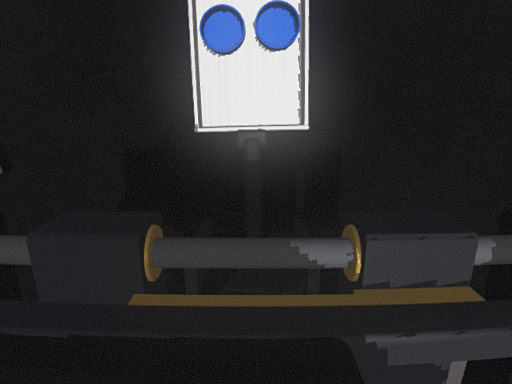

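The wrist view shows the scoop square to the tool, its handle centred at column 252, with the caps at (222,30) and (277,26). I descend onto the handle.

Request:
carry_out --targets "0.3 -0.1 4 0 0 0 0.5; 0.3 -0.1 8 0 0 0 0.5; 0.3 -0.1 10.2 0 0 0 0.5; 0.3 -0.1 10.2 0 0 0 0; 0.3 -0.1 10.2 0 0 0 0; 0.3 -0.1 10.2 0 0 0 0; 0.3 -0.1 10.2 0 0 0 0; 0.3 -0.1 10.2 0 0 0 0; 0.3 -0.1 10.2 0 0 0 0; 0.3 -0.1 10.2 0 0 0 0" --newtons 60

```text
t: 7.9
ee_pos: [0.4595, -0.3689, 0.017]
eef_rot: [0.997, -0.083, 0.001, 0.001]
wrist_force: [0.0, 1.0, 6.6]
gripper_width: 0.0136
grasp_force: 60.0
```

Request:
carry_out --targets "0 0 0 0 0 0 0.35; 0 0 0 0 0 0 0.35; 0 0 0.3 0 0 0 0.35; 0 0 0.3 0 0 0 0.35; 0 0 0.3 0 0 0 0.35; 0 0 0.3 0 0 0 0; 0 0 0.3 0 0 0 0; 0 0 0.3 0 0 0 0; 0 0 0.3 0 0 0 0; 0 0 0.3 0 0 0 0"

```text
t: 8.9
ee_pos: [0.4585, -0.3679, 0.0123]
eef_rot: [0.997, -0.083, 0.0, 0.0]
wrist_force: [0.6, -0.5, -0.6]
gripper_width: 0.0133
grasp_force: 60.0
```

Request:
carry_out --targets "0 0 -0.5 0 0 0 0; 0 0 -1.5 0 0 0 0; 0 0 -3 0 2 0 0; 0 0 -5 0 4 0 0; 0 0 -8 0 6 0 0; 0 0 -11 0 8 0 0; 0 0 -14 0 8 0 0; 0 0 -17 0 8 0 0; 0 0 -19 0 8 0 0; 0 0 -20 0 8 0 0" --newtons 60

```text
t: 9.9
ee_pos: [0.4591, -0.3686, 0.2157]
eef_rot: [0.994, -0.082, 0.071, 0.007]
wrist_force: [-0.5, -0.9, -1.9]
gripper_width: 0.0136
grasp_force: 60.0
```

```bash
cat >> h.py <<'E'
def scoop_pose(hd,th,E):
    """TCP pos & rot so scoop front edge at E, heading hd deg, front-down th deg"""
    h=np.array([np.cos(np.radians(hd)),np.sin(np.radians(hd)),0]); t=np.radians(th); k=np.array([0,0,1.])
    f=np.cos(t)*h-np.sin(t)*k; u=np.sin(t)*h+np.cos(t)*k
    q=R.from_matrix(np.stack([f,np.cross(-u,f),-u],1)); return np.array(E)-.166*f+.028*u-.019*u,q
C=np.array([0.6245,-0.0185,0])
E
python3 - <<'E'
from h import *
s=sensors.state(); print(s['ee_pos'],s['grasp_force'],s['gripper_width'],s['wrist_force'])
im,w=snap('wrist','wr5'); i=camera_info('wrist')
T=R.from_quat(s['eef_rot']); t=T.inv().apply(w.reshape(-1,3)-s['ee_pos']).reshape(w.shape)  # tool frame
m=(im.min(2)>120)&(t[...,0]>.05)&(t[...,0]<.2)&(abs(t[...,1])<.03)
p=t[m]; A=np.c_[p[:,0],np.ones(len(p))]; print('pan z vs x in tool',np.linalg.lstsq(A,p[:,2],rcond=None)[0],m.sum())
h=np.array([np.cos(np.radians(10)),np.sin(np.radians(10)),0])
for th,E in ((-8,C-.06*h+[0,0,.22]),(0,C-.05*h+[0,0,.17])):
    p,q=scoop_pose(10,th,E); print(p.round(3)); tool(p,q=q)
E
```

```text
[ 0.45914363 -0.368591    0.21569704] 59.97938085347414 0.01357968423610807 [-0.52411871 -0.86961565 -1.89708763]
pan z vs x in tool [0.00548204 0.00986129] 13810
[ 0.402 -0.058  0.206]
shift [-10.78 -29.75  -0.6 ] rot [  2.92  -0.18 -19.26]
[ 0.412 -0.056  0.179]
shift [-10.27 -30.08   2.19] rot [  1.58  -8.11 -19.43]
```

Request:
carry_out --targets "-0.3 -0.8 0 0.1 0 -1 0; -1 -2.5 -0.6 0.4 0 -3 0; -2 -5 -0.6 0.8 0 -5 0; -3 -8 -0.6 1.2 0 -7 0; -4.2 -11.5 -0.6 1.6 0 -10 0; -5.4 -15 -0.6 2 0 -13 0; -6.7 -18.5 -0.6 2.4 0 -15 0; -8 -22 -0.6 2.7 0 -17 0; -9 -25 -0.6 2.9 -0.2 -19.3 0; -9.8 -27 -0.6 2.9 -0.2 -19.3 0"

```text
t: 10.95
ee_pos: [0.4045, -0.0825, 0.2021]
eef_rot: [0.994, 0.089, 0.066, -0.009]
wrist_force: [0.4, -0.7, -2.3]
gripper_width: 0.0134
grasp_force: 60.0
```

Run:
```python
from h import *
s=sensors.state(); print(s['ee_pos'],s['grasp_force'],s['gripper_width'])
h=np.array([np.cos(np.radians(10)),np.sin(np.radians(10)),0])
for th,d,z in ((-8,.06,.22),(0,.05,.19),(15,.04,.16),(30,.04,.14),(45,.04,.13),(55,.04,.13)):
    p,q=scoop_pose(10,th,C-d*h+[0,0,z]); print(th,p.round(3)); tool(p,q=q)
```

```text
[ 0.4044507  -0.08254162  0.20211202] 59.979765973985195 0.013356670356237426
-8 [ 0.402 -0.058  0.206]
shift [ 0.27 -2.49 -0.32] rot [-0.41  0.35  0.15]
0 [ 0.412 -0.056  0.199]
shift [ 1.14 -2.48  0.48] rot [-0.4  -7.65  0.18]
15 [ 0.429 -0.053  0.212]
shift [ 3.09 -2.48 -0.53] rot [ -0.37 -22.65   0.23]
30 [ 0.448 -0.05   0.231]
shift [ 5.2  -2.49 -2.18] rot [ -0.34 -37.65   0.28]
45 [ 0.476 -0.045  0.254]
shift [ 8.31 -2.49 -4.08] rot [ -0.31 -52.65   0.33]
55 [ 0.499 -0.041  0.271]
shift [10.83 -2.5  -5.49] rot [ -0.28 -62.65   0.36]
```

Request:
carry_out --targets "0.3 -1.5 -0.3 0 0 0 0; 0.4 -2.5 -0.1 -0.4 -2 0.2 0; 1.1 -2.5 0.4 -0.4 -7.6 0.2 0; 2.1 -2.5 0 -0.4 -15 0.2 0; 3.1 -2.5 -0.5 -0.4 -22.6 0.2 0; 4.1 -2.5 -1.3 -0.4 -30 0.3 0; 5.2 -2.5 -2.2 -0.3 -37.6 0.3 0; 6.7 -2.5 -3.1 -0.3 -45 0.3 0; 8.3 -2.5 -4.1 -0.3 -52.6 0.3 0; 8.3 -2.5 -4.1 -0.3 -52.6 0.3 0"

```text
t: 11.95
ee_pos: [0.4778, -0.0465, 0.2487]
eef_rot: [0.918, 0.081, -0.387, 0.033]
wrist_force: [-0.1, -0.1, -3.7]
gripper_width: 0.0136
grasp_force: 60.0
```

Run:
```python
from h import *
s=sensors.state(); print(s['ee_pos'],s['grasp_force'],s['gripper_width'],s['wrist_force'])
im,w=snap('wrist','wr6')
h=np.array([np.cos(np.radians(10)),np.sin(np.radians(10)),0])
b=(im[...,2].astype(int)-im[...,0]>60); n,l,st,c=cv2.connectedComponentsWithStats(b.astype(np.uint8)); print([(st[k,4],c[k].round(1),np.median(w[l==k],0).round(3)) for k in range(1,n) if st[k,4]>20])
p,q=scoop_pose(10,55,C-.04*h+[0,0,.13]); tool(p,q=q)
```

```text
[ 0.47779653 -0.04647945  0.24869214] 59.98045401647687 0.01361924726331072 [-0.0837669  -0.09772478 -3.72587129]
[]
shift [ 0.1  -0.23 -3.02] rot [-0.09 -9.68  0.04]
```

View pics/wr6.png

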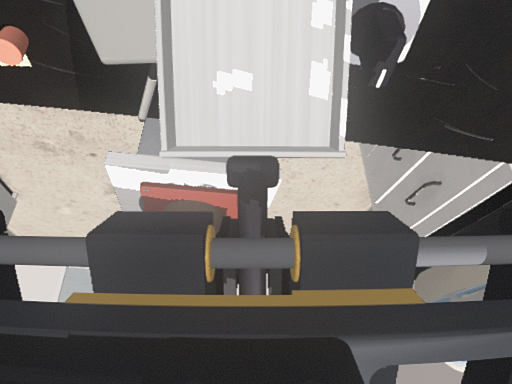

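The visible part of the pan is empty, so the caps have slid to the front edge or off it. I tip a little further to be sure.

Request:
carry_out --targets "0.1 -0.2 -1.5 0 -5 0 0; 0.1 -0.2 -3 0 -10 0 0; 0.1 -0.2 -3 0 -10 0 0; 0.1 -0.2 -3 0 -10 0 0; 0.1 -0.2 -3 0 -10 0 0; 0.1 -0.2 -3 0 -10 0 0"

```text
t: 12.6
ee_pos: [0.4983, -0.0421, 0.2787]
eef_rot: [0.886, 0.075, -0.457, 0.041]
wrist_force: [-0.1, 0.4, -1.9]
gripper_width: 0.0134
grasp_force: 60.0
```

Run:
```python
from h import *
s=sensors.state(); print(s['ee_pos'],s['grasp_force'],s['gripper_width'],s['wrist_force'])
im,w=snap('top','top7')
b=(im[...,2].astype(int)-im[...,0]>60); b[:130]=0; b[240:]=0; b[:,:210]=0; b[:,340:]=0; n,l,st,c=cv2.connectedComponentsWithStats(b.astype(np.uint8)); print([(st[k,4],c[k].round(1),np.median(w[l==k],0).round(3)) for k in range(1,n) if st[k,4]>4])
cv2.imwrite('pics/crop7.png',cv2.resize(im[110:270,210:330,::-1],None,fx=3.7,fy=3.7,interpolation=cv2.INTER_CUBIC))
h=np.array([np.cos(np.radians(10)),np.sin(np.radians(10)),0])
p,q=scoop_pose(10,0,C-.06*h+[0,0,.22]); tool(p,q=q)
```

```text
[ 0.49834845 -0.04207441  0.27865602] 59.97951127588749 0.013384566949134225 [-0.09884895  0.40813444 -1.85065149]
[]
shift [-1.63 -0.12 10.84] rot [ 0.09 54.58 -0.25]
```

View pics/crop7.png

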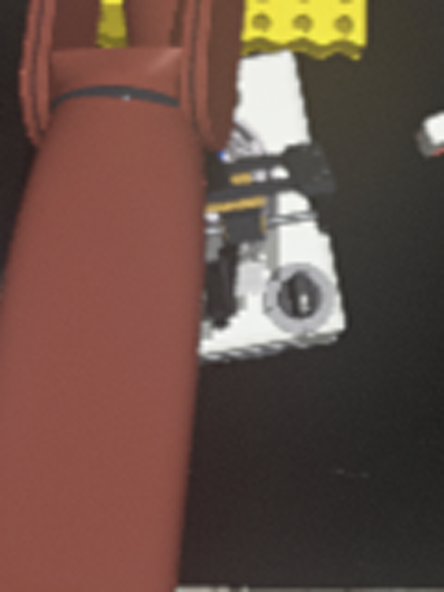

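A trace of blue shows inside the tank at (225,157), so at least one cap is in the basket. I retract the scoop and level it.

Request:
carry_out --targets "-2 0 1 0 5 0 0; -4 0 2 0 12 0 0; -4.5 0 4 0 20 0 0; -4.5 0 6 0 28 0 0; -4 0 7.5 0 36 0 0; -3 0 9 0 44 0 0; -2.5 0 10 0 50 0 0; -1.6 -0.1 10.8 0 54.6 -0.2 0; -1.6 -0.1 10.8 0 54.6 -0.2 0; -1.6 -0.1 10.8 0 54.6 -0.2 0"

```text
t: 13.65
ee_pos: [0.4021, -0.0579, 0.2288]
eef_rot: [0.996, 0.087, -0.001, 0.001]
wrist_force: [0.4, 0.4, -2.8]
gripper_width: 0.0136
grasp_force: 60.0
```

Run:
```python
from h import *
s=sensors.state(); print(s['ee_pos'],s['grasp_force'],s['gripper_width'],s['wrist_force'])
im,w=snap('wrist','wr8')
b=(im[...,2].astype(int)-im[...,0]>60); n,l,st,c=cv2.connectedComponentsWithStats(b.astype(np.uint8)); print([(st[k,4],c[k].round(1),np.median(w[l==k],0).round(3)) for k in range(1,n) if st[k,4]>20])
im,w=snap('scene','sc8')
b=(im[...,2].astype(int)-im[...,0]>50);b[140:180]; n,l,st,c=cv2.connectedComponentsWithStats(b.astype(np.uint8)); print([(st[k,4],c[k].round(1),np.median(w[l==k],0).round(3)) for k in range(1,n) if st[k,4]>3 and abs(np.median(w[l==k][:,0])-.62)<.12 and abs(np.median(w[l==k][:,1]))<.15])
tool([0.4585,-0.368,0.15],np.radians(-99.5))
```

```text
[ 0.40211531 -0.0579159   0.22882574] 59.97926786541939 0.013587772414105147 [ 0.3519148   0.37536202 -2.81872753]
[]
[(np.int32(72), array([241.9, 178.1]), array([ 0.659, -0.035,  0.075]))]
shift [ 0.06 31.48  7.98] rot [ 0.14  0.13 19.51]
```

Request:
carry_out --targets "0 2 0 0 0 2 0; 0 6 0 0 0 5 0; 0 10 0 0 0 9 0; 0 14 0 0 0 13 0; 0 18.5 0 0 0 17 0; 0 23 0 0 0 19.5 0; 0 27.5 1 0 0 19.5 0; 0 31.5 4 0 0 19.5 0; 0 31.5 8 0 0 19.5 0; 0 31.5 12 0 0 19.5 0"

```text
t: 14.75
ee_pos: [0.4582, -0.3701, 0.1067]
eef_rot: [0.997, -0.083, -0.001, 0.001]
wrist_force: [0.2, 0.0, -2.6]
gripper_width: 0.0135
grasp_force: 60.0
```

Run:
```python
from h import *
s=sensors.state(); print(s['ee_pos'],s['grasp_force'],s['gripper_width'],s['wrist_force'])
im,w=snap('wrist','wr9')
T=R.from_quat(s['eef_rot']); t=T.inv().apply(w.reshape(-1,3)-s['ee_pos']).reshape(w.shape)
m=(im.min(2)>120)&(t[...,0]>.05)&(t[...,0]<.2)&(abs(t[...,1])<.03)
p=t[m]; A=np.c_[p[:,0],np.ones(len(p))]; print('pan z vs x in tool',np.linalg.lstsq(A,p[:,2],rcond=None)[0],m.sum())
tool([0.4585,-0.368,0.0135],np.radians(-99.5))
```

```text
[ 0.45815576 -0.37013383  0.10670391] 59.979229029268026 0.013508757047200337 [ 1.51545621e-01  2.05345603e-04 -2.60047997e+00]
pan z vs x in tool [0.00635181 0.00960591] 16769
shift [0.57 0.21 8.48] rot [-0.3   0.74 -0.02]
```

Request:
carry_out --targets "0.3 0.2 4 0 0.4 0 0; 0.4 0.2 7 0 0.7 0 0; 0.5 0.2 8.5 0 0.7 0 0; 0.5 0.2 9.2 0 0.7 0 0; 0.5 0.2 9.4 0 0.7 0 0; 0.5 0.2 9.4 0 0.7 0 0; 0.5 0.2 9.4 0 0.7 0 0"

```text
t: 15.5
ee_pos: [0.4626, -0.372, 0.0162]
eef_rot: [0.997, -0.083, 0.006, 0.002]
wrist_force: [0.2, -0.9, -1.9]
gripper_width: 0.0134
grasp_force: 60.0
```

Request:
carry_out --targets "0 0 0.3 0 0 0 0; 0 0 0.5 0 0 0 0; 0 0 0.5 0 0 0 0; 0 0 0.5 0 0 0 0; 0 0 0.5 0 0 0 0.3; 0 0 0.5 0 0 0 0.4; 0 0 0.5 0 0 0 0.4; 0 0 0 0 0 0 0.4; 0 0 -4 0 0 0 0.5; 0 0 -9 0 0 0 0.5"

```text
t: 16.5
ee_pos: [0.4588, -0.3687, 0.1025]
eef_rot: [0.997, -0.083, 0.002, -0.001]
wrist_force: [1.1, 0.1, 0.4]
gripper_width: 0.041
grasp_force: 0.0
```

Run:
```python
from h import *
s=sensors.state(); print(s['ee_pos'],s['gripper_width'],s['wrist_force'],s['joint_pos'])
im,w=snap('wrist','wr10')
x,y,z=np.moveaxis(w,-1,0)
m=(im.min(2)>120)&(abs(z)<.015)&(y<-.3)&(x>.5)
p=w[m]; print('pan floor fit',np.linalg.lstsq(np.c_[p[:,:2],np.ones(len(p))],p[:,2],rcond=None)[0],p[:,2].mean())
im,w=snap('top','top10')
d=im.astype(int); m=(d[...,0]>130)&(d[...,0]-d[...,2]>35)&(d[...,0]-d[...,1]>40); m[:215]=0; m[262:]=0; m[:,100:].any()
n,l,st,c=cv2.connectedComponentsWithStats(m.astype(np.uint8)); print('bungs',[(st[k,4],c[k].round(1),np.median(w[l==k],0).round(4)) for k in range(1,n) if st[k,4]>20])
x,y,z=np.moveaxis(w,-1,0); m=(z>.06)&(z<.1)&(x>.4)&(x<.6)&(y>.25)&(y<.45); print('coverknob',w[m].mean(0),m.sum())
tool([0.394,0.208,0.15],np.radians(-62))
```

```text
[ 0.45875234 -0.36874165  0.10246873] 0.04098681385872676 [1.09262843 0.14920724 0.3806118 ] [-0.8135904   0.2459445   1.73238615  0.00482288  1.16089824  0.9209091 ]
pan floor fit [-0.00196401  0.00179187  0.00471625] 0.0029192504857352324
bungs [(np.int32(59), array([356.2, 224.2]), array([ 0.3994, -0.2259,  0.557 ])), (np.int32(111), array([363.1, 228.9]), array([ 0.3882, -0.2463,  0.5558])), (np.int32(30), array([416.1, 216.2]), array([ 0.4256, -0.3815,  0.496 ])), (np.int32(113), array([405.6, 239.3]), array([ 0.3683, -0.3407,  0.536 ])), (np.int32(101), array([411.7, 238.7]), array([nan, nan, nan])), (np.int32(90), array([189.9, 233.4]), array([0.3953, 0.2101, 0.0278])), (np.int32(103), array([379.7, 248.5]), array([ 0.3476, -0.2799,  0.5598])), (np.int32(89), array([161.8, 254.6]), array([0.3223, 0.3007, 0.0286]))]
coverknob [0.52208556 0.34673118 0.08338111] 62
shift [-16.47 -56.27  -4.64] rot [  0.95  -0.96 -37.48]
```

Request:
carry_out --targets "-1 -2 -5 0 0 0 0.6; -2 -5 -10 0 0 -5 0.6; -3 -10 -12 0 0 -10 0.6; -4.5 -15 -12 0 0 -15 0.6; -6 -20 -12 0 0 -20 0.6; -7.5 -25 -12 0 0 -25 0.6; -9 -30 -12 0 0 -30 0.6; -10.5 -35 -12 0 0 -34 0.6; -12 -40 -12 0 0 -37 0.6; -13.5 -45 -12 0 0 -37 0.6"

```text
t: 17.6
ee_pos: [0.4037, 0.0678, 0.2225]
eef_rot: [0.971, 0.238, 0.005, 0.003]
wrist_force: [1.1, -0.2, 0.0]
gripper_width: 0.0522
grasp_force: 0.0
```

Run:
```python
from h import *
s=sensors.state(); print(s['ee_pos'],s['joint_pos'])
im,w=snap('wrist','wr11')
tool([0.395,0.209,0.12],np.radians(-62))
```

```text
[0.40373293 0.06779048 0.22253656] [-0.02407381 -0.33483546  2.05751845 -0.00328491  1.40789264  1.06598319]
shift [  5.53 -12.2   10.26] rot [ 0.16 -0.55 -0.12]
```

Request:
carry_out --targets "2 -4 1 0 0 0 0.6; 4 -8.5 3 0 0 0 0.6; 5.5 -12.2 6 0 -0.5 0 0.6; 5.5 -12.2 10 0 -0.5 0 0.6; 5.5 -12.2 10.3 0 -0.5 0 0.6; 5.5 -12.2 10.3 0 -0.5 0 0.6"

```text
t: 18.25
ee_pos: [0.3968, 0.1987, 0.1181]
eef_rot: [0.971, 0.238, -0.002, 0.004]
wrist_force: [0.2, -0.9, 0.7]
gripper_width: 0.0522
grasp_force: 0.0
```

```bash
cat >> h.py <<'E'
def bungs(im,w,show=True):
    d=im.astype(int); m=(d[...,0]>90)&(d[...,0]-d[...,2]>35)&(d[...,0]-d[...,1]>40)
    n,l,st,c=cv2.connectedComponentsWithStats(m.astype(np.uint8)); o=[]
    for k in range(1,n):
        p=w[l==k]
        if st[k,4]>60:
            t=p[p[:,2]>.023]; q=t if len(t)>20 else p
            print('red',st[k,4],c[k].round(1),'mean',np.nanmean(q,0).round(4),'circ',cv2.minEnclosingCircle((q[:,:2]*1000).astype(np.float32)))
E
python3 - <<'E'
from h import *
s=sensors.state(); print(s['ee_pos'])
im,w=snap('wrist','wr12'); bungs(im,w)
tool([0.395,0.209,0.004],np.radians(-62))
E
```

```text
[0.39684544 0.19870671 0.11812553]
red 1318 [239.1 190.1] mean [0.3954 0.2066 0.0278] circ ((395.1449890136719, 206.51702880859375), 17.102462768554688)
red 489 [102.9 204.4] mean [0.3379 0.2986 0.0383] circ ((367.27313232421875, 281.35321044921875), 56.206939697265625)
shift [ 0.2  -1.15 11.56] rot [ 0.45  0.09 -0.53]
```

Request:
carry_out --targets "0.2 -0.8 4 0 0 0 0.6; 0.2 -0.8 8 0 0 0 0.6; 0.2 -0.8 11 0 0 0 0.6; 0.2 -0.8 11.4 0 0 0 0.6; 0.2 -0.8 11.4 0 0 0 0.6; 0.2 -0.8 11.4 0 0 0 0; 0.2 -0.8 11.4 0 0 0 0; 0.2 -0.8 11.4 0 0 0 0; 0.2 -0.8 11.4 0 0 0 0; 0.2 -0.8 11.4 0 0 0 0" --newtons 25

```text
t: 19.3
ee_pos: [0.3972, 0.2068, 0.0061]
eef_rot: [0.971, 0.238, 0.001, 0.004]
wrist_force: [-0.4, -1.0, 7.3]
gripper_width: 0.0321
grasp_force: 25.4
```

Run:
```python
from h import *
tool([0.605,0.0,0.22],np.radians(-62))
tool([0.605,0.0,0.102],np.radians(-62))
```

```text
shift [  8.88  28.11 -21.16] rot [ 0.47 -0.02 -0.47]
shift [ 8.87 28.02 -9.36] rot [ 0.47 -0.02 -0.47]
```

Request:
carry_out --targets "0 0 -2 0 0 0 0; 0 0 -6 0 0 0 0; 0 0 -10 0 0 0 0; 0 0 -15 0 0 0 0; 0 0 -20 0 0 0 0; 0 0 -21 0 0 0 0" --newtons 40

```text
t: 19.9
ee_pos: [0.3989, 0.2092, 0.2219]
eef_rot: [0.971, 0.238, 0.006, 0.003]
wrist_force: [-0.5, -0.8, -0.1]
gripper_width: 0.0317
grasp_force: 40.8
```

Request:
carry_out --targets "1.5 4 0 0 0 0 0; 3 9 0 0 0 0 0; 4.5 14 0 0 0 0 0; 6 18.5 0 0 0 0 0; 7.5 23 0 0 0 0 0; 8.8 28 0 0 0 0 0; 8.8 28 0 0 0 0 0; 8.8 28 1 0 0 0 0; 8.8 28 2 0 0 0 0"

```text
t: 20.8
ee_pos: [0.6022, 0.0009, 0.1954]
eef_rot: [0.971, 0.238, -0.001, 0.004]
wrist_force: [-0.6, 0.6, -0.4]
gripper_width: 0.0319
grasp_force: 40.8
```

Run:
```python
from h import *
s=sensors.state(); print(s['ee_pos'],s['gripper_width'],s['grasp_force'])
im,w=snap('wrist','wr13')
b=(im[...,2].astype(int)-im[...,0]>60); n,l,st,c=cv2.connectedComponentsWithStats(b.astype(np.uint8)); print([(st[k,4],c[k].round(1),np.median(w[l==k],0).round(3)) for k in range(1,n) if st[k,4]>20])
tool([0.605,0.0,0.102],np.radians(-62))
```

```text
[0.60218402 0.00088394 0.19535107] 0.03187788960352281 40.79244043019571
[(np.int32(1160), array([322.8, 140.8]), array([nan, nan, nan])), (np.int32(860), array([229.9, 187.3]), array([nan, nan, nan])), (np.int32(34), array([225.4, 205.7]), array([0.575, 0.009, 0.077]))]
shift [0.36 0.27 9.1 ] rot [ 0.27  0.31 -0.43]
```

View pics/wr13.png

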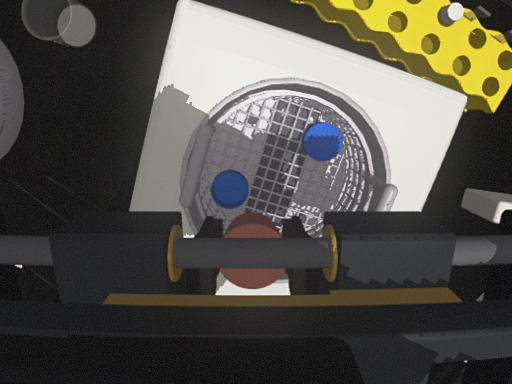

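Both caps lie in the basket, at (323,141) and (230,188), and the held bung is at (252,255). I set the bung down on the free front-right side.

Request:
carry_out --targets "-1.6 2.7 0 0 0 0 0; -1.6 2.7 4 0 0 0 0; -1.6 2.7 7 0 0 0 0; -1.6 2.7 9.2 0 0 0 0; -1.6 2.7 9.4 0 0 0 0; -1.6 2.7 9.4 0 0 0 0.5; -1.6 2.7 9.4 0 0 0 0.52; -1.6 2.7 9.4 0 0 0 0.52; -1.6 2.7 4 0 0 0 0.52; -1.6 2.7 -2 0 0 0 0.52"

```text
t: 21.85
ee_pos: [0.6002, -0.0309, 0.2033]
eef_rot: [0.971, 0.238, -0.001, 0.003]
wrist_force: [1.4, 0.5, 0.0]
gripper_width: 0.045
grasp_force: 0.0
```

Run:
```python
from h import *
s=sensors.state(); print(s['ee_pos'],s['gripper_width'],s['wrist_force'])
im,w=snap('wrist','wr14'); bungs(im,w)
tool([0.322,0.3005,0.22],np.radians(-45))
tool([0.322,0.3005,0.12],np.radians(-45))
```

```text
[ 0.60020338 -0.03089651  0.2032566 ] 0.04500476624991934 [1.38363659 0.46961024 0.02389401]
shift [ -9.81 -42.56  -1.23] rot [  1.    -0.39 -17.47]
shift [ -9.9  -42.72   8.77] rot [  1.    -0.39 -17.47]
```

Request:
carry_out --targets "-1 -4 -2 0 0 -2 0.6; -2 -9 -2 0 0 -5 0.6; -3.2 -14 -2 0 0 -8 0.6; -4.4 -19 -2 0 0 -11 0.6; -5.5 -24 -2 0 0 -14 0.6; -6.7 -29 -1 0 0 -17.5 0.6; -7.8 -34 0 0 0 -17.5 0.6; -9 -39 2 0 0 -17.5 0.6; -9.8 -42.6 5 0 0 -17.5 0.6; -9.8 -42.6 8.5 0 0 -17.5 0.6"

```text
t: 22.9
ee_pos: [0.3176, 0.305, 0.1173]
eef_rot: [0.923, 0.385, 0.003, 0.002]
wrist_force: [1.1, 0.0, -0.1]
gripper_width: 0.0519
grasp_force: 0.0
```

Run:
```python
from h import *
s=sensors.state(); print(s['ee_pos'],s['joint_pos'])
im,w=snap('wrist','wr15'); bungs(im,w)
im,w=snap('top','top15'); bungs(im[:,:330],w[:,:330])
tool([0.322,0.3005,0.006],np.radians(-45))
```

```text
[0.31759482 0.30500147 0.1173123 ] [ 0.59043764 -0.13069665  2.09670434 -0.0064948   1.16986618  1.37431883]
red 1324 [260.5 193.7] mean [0.3243 0.298  0.0278] circ ((324.2271728515625, 297.8025817871094), 17.004405975341797)
red 125 [90.8 86.6] mean [0.8646 0.5349 0.1119] circ ((864.1058959960938, 535.1906127929688), 21.540857315063477)
red 113 [245.3  85.6] mean [0.8745 0.0316 0.112 ] circ ((875.7631225585938, 31.172456741333008), 20.72433090209961)
red 154 [ 50.3 125.8] mean [0.7167 0.6352 0.1666] circ ((751.4549560546875, 655.234375), 59.65787124633789)
red 75 [263.9 170.6] mean [ 0.5977 -0.0318  0.0909] circ ((598.0609130859375, -32.16964340209961), 16.58721160888672)
red 278 [156.2 277.3] mean [0.2811 0.2163 0.5308] circ ((285.09942626953125, 217.9932098388672), 107.69657897949219)
red 1690 [132.5 277.7] mean [0.2788 0.274  0.5114] circ ((261.81781005859375, 260.28125), 110.63371276855469)
red 282 [116.2 301.9] mean [0.2262 0.3025 0.5302] circ ((229.97329711914062, 306.81427001953125), 103.9499282836914)
red 219 [112.9 304.7] mean [0.2201 0.3096 0.5301] circ ((222.19931030273438, 311.000732421875), 106.98126983642578)
red 2864 [166.2 356.7] mean [0.1288 0.1727 0.6167] circ ((126.2484130859375, 163.908203125), 83.32991790771484)
red 889 [254.3 334.1] mean [ 0.0686 -0.0073  0.0114] circ ((42.633567810058594, 1.8386211395263672), 111.25103759765625)
red 114 [252.1 372.1] mean [ 0.0408 -0.0009  0.3801] circ ((16.573070526123047, -5.071186065673828), 64.27620697021484)
shift [ 0.77  0.52 10.49] rot [0.28 0.67 0.21]
```

Request:
carry_out --targets "0 1 4 0 0 0 0.6; 0 1 8 0 0 0 0.6; 0 1 10.8 0 0 0 0.6; 0 1 11.2 0 0 0 0.6; 0 1 11.2 0 0 0 0.6; 0 1 11.2 0 0 0 0; 0 1 11.2 0 0 0 0; 0 1 11.2 0 0 0 0; 0 1 11.2 0 0 0 0; 0 1 11.2 0 0 0 0" --newtons 40

```text
t: 24.0
ee_pos: [0.3261, 0.2935, 0.0042]
eef_rot: [0.924, 0.383, 0.001, 0.004]
wrist_force: [-0.7, -1.2, 8.0]
gripper_width: 0.0316
grasp_force: 39.4
```

Run:
```python
from h import *
s=sensors.state(); print(s['gripper_width'],s['grasp_force'])
tool([0.645,0.015,0.22],np.radians(-62))
```

```text
0.03159726219950682 39.42633658251907
shift [  2.79  42.4  -21.27] rot [ 0.43  0.04 17.03]
```

Run:
```python
from h import *
tool([0.638,0.008,0.22],np.radians(-20))
```

```text
shift [  1.8   42.4  -21.27] rot [  0.39   0.19 -24.97]
```

Request:
carry_out --targets "0 0 -2 0 0 0 0; 0 0 -6 0 0 0 0; 0 0 -10 0 0 0 0; 0 0 -15 0 0 0 0; 0 0 -20 0 0 0 0; 0 4 -21.5 0 0 -4 0; 0.5 8.5 -21.5 0 0 -8 0; 1 13 -21.5 0 0 -13 0; 1.2 18 -21.5 0 0 -18 0; 1.5 23 -21.5 0 0 -22 0"

```text
t: 25.0
ee_pos: [0.4988, 0.1412, 0.2196]
eef_rot: [0.833, 0.554, -0.001, 0.004]
wrist_force: [0.8, 0.1, 0.2]
gripper_width: 0.0322
grasp_force: 39.8
```

Run:
```python
from h import *
s=sensors.state(); print(s['ee_pos'],s['gripper_width'],s['grasp_force'])
tool([0.638,0.008,0.22],np.radians(-20))
```

```text
[0.49881042 0.1411935  0.21961821] 0.03219761795283262 39.81158149457087
shift [-6.9  17.99  0.09] rot [ 0.27  0.35 -2.77]
```

Request:
carry_out --targets "-2 5 0 0 0 -1 0; -4 10 0 0 0 -2.5 0; -5.5 14.5 0 0 0 -2.8 0; -6.9 18 0 0 0 -2.8 0; -6.9 18 2 0 0 -2.8 0; -6.9 18 2 0 0 -2.8 0; -6.9 18 2 0 0 -2.8 0"

```text
t: 25.7
ee_pos: [0.6356, 0.009, 0.1998]
eef_rot: [0.82, 0.572, -0.002, 0.003]
wrist_force: [0.6, -0.8, 0.8]
gripper_width: 0.0321
grasp_force: 39.8
```

Run:
```python
from h import *
s=sensors.state(); print(s['ee_pos'],s['gripper_width'],s['grasp_force'])
im,w=snap('wrist','wr16')
tool([0.638,0.008,0.102],np.radians(-20))
```

```text
[0.63556069 0.0090178  0.19975394] 0.032069652564853925 39.810565044982695
shift [0.01 0.2  9.88] rot [ 0.2   0.38 -0.14]
```

View pics/wr16.png

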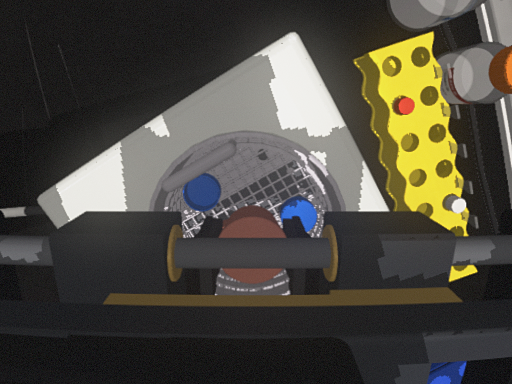

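The caps are at (203,190) and (299,213), with free floor between and above them. I lower the second bung there.

Request:
carry_out --targets "0.5 0.2 4 0 0 0 0; 0.5 0.2 7 0 0 0 0; 0.5 0.2 9.5 0 0 0 0; 0.5 0.2 9.9 0 0 0 0; 0.5 0.2 9.9 0 0 0 0; 0.5 0.2 9.9 0 0 0 0.5; 0.5 0.2 9.9 0 0 0 0.5; 0.5 0.2 9.9 0 0 0 0.5; 0.5 0.2 4 0 0 0 0.5; 0.5 0.2 -2 0 0 0 0.5"

```text
t: 26.75
ee_pos: [0.6388, 0.0126, 0.2012]
eef_rot: [0.82, 0.572, -0.003, 0.002]
wrist_force: [0.9, -0.1, 0.0]
gripper_width: 0.0433
grasp_force: 0.0
```

Run:
```python
from h import *
s=sensors.state(); print(s['ee_pos'],s['gripper_width'],s['wrist_force'])
tool([0.522,0.3467,0.2],np.radians(-40))
```

```text
[0.63877284 0.01264742 0.20116678] 0.043326480491750655 [ 0.90155755 -0.08214343  0.00702994]
shift [ 27.32 -22.49  -0.1 ] rot [ 0.09  0.42 19.8 ]
```

Request:
carry_out --targets "3.5 -3 -2 0 0 4 0.6; 7 -6 -2 0 0 8 0.6; 10.5 -9 -2 0 0 12 0.6; 14 -12 -2 0 0 16 0.6; 17.5 -15 -2 0 0 19.8 0.6; 21 -18 -2 0 0 19.8 0.6; 24.5 -20.5 0 0 0 19.8 0.6; 27.3 -22.5 0 0 0 19.8 0.6; 27.3 -22.5 2 0 0 19.8 0.6; 27.3 -22.5 2 0 0 19.8 0.6"

```text
t: 27.75
ee_pos: [0.5214, 0.3467, 0.1766]
eef_rot: [0.906, 0.424, -0.003, 0.004]
wrist_force: [-0.1, -1.2, -0.7]
gripper_width: 0.0521
grasp_force: 0.0
```

Run:
```python
from h import *
s=sensors.state(); print(s['ee_pos'],s['joint_pos'])
im,w=snap('top','top17'); bungs(im[130:215,215:310],w[130:215,215:310])
d=im.astype(int); b=(d[...,2]-d[...,0]>50); b[:130]=0; b[215:]=0; b[:,:220]=0; b[:,300:]=0; n,l,st,c=cv2.connectedComponentsWithStats(b.astype(np.uint8)); print([(st[k,4],c[k].round(1),np.median(w[l==k],0).round(3)) for k in range(1,n) if st[k,4]>4])
x,y,z=np.moveaxis(w,-1,0); m=(z>.143)&(z<.165)&(abs(x-.62)<.09)&(abs(y+.02)<.1)&~((x<.56)&(y<-.08)); n,l,st,c=cv2.connectedComponentsWithStats(m.astype(np.uint8)); print('bars',[(st[k,4],w[l==k].mean(0).round(4)) for k in range(1,n) if st[k,4]>10])
im,w=snap('wrist','wr17'); x,y,z=np.moveaxis(w,-1,0)
m=(z>.07)&(z<.095)&(abs(x-.52)<.06)&(abs(y-.345)<.06); p=w[m]; print('knob wrist',p.mean(0),m.sum(),cv2.minEnclosingCircle((p[:,:2]*1000).astype(np.float32)))
```

```text
[0.52137099 0.34671014 0.17664551] [ 0.46523676  0.26263687  1.56399888 -0.00796624  1.32072051  1.16301704]
red 75 [34.9 26.6] mean [0.6432 0.0139 0.091 ] circ ((643.2091674804688, 13.847624778747559), 16.105918884277344)
red 76 [48.8 40.6] mean [ 0.5979 -0.0316  0.0902] circ ((598.01953125, -32.362735748291016), 16.393051147460938)
[(np.int32(86), array([264.8, 150.9]), array([nan, nan, nan])), (np.int32(76), array([248.6, 173.8]), array([nan, nan, nan]))]
bars [(np.int32(55), array([ 0.633 , -0.0806,  0.1519])), (np.int32(56), array([0.6112, 0.0483, 0.1517]))]
knob wrist [0.52522825 0.34708828 0.08400968] 860 ((524.18505859375, 345.8898010253906), 13.756632804870605)
```

View pics/wr17.png

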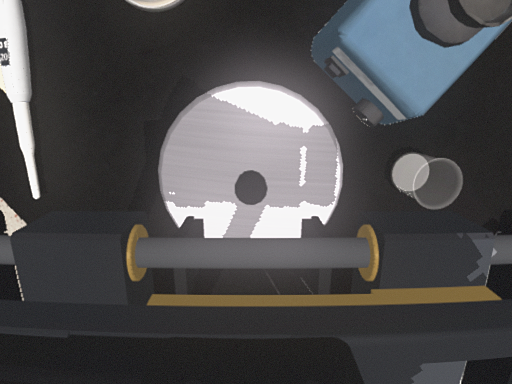

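Both caps and both bungs are in the basket. The cover knob is at (251,187) in the wrist view. I fit the tank rim from earlier frames before placing the cover.

Run:
```python
from h import *
from scipy.optimize import least_squares
for f in ('wr2','wrist3','wr13','wr16','top17','top3'):
    w=np.load(f'pics/{f}.npy'); x,y,z=np.moveaxis(w,-1,0)
    r0=np.hypot(x-.622,y+.018)
    m=(z>.1185)&(z<.125)&(r0>.070)&(r0<.09); p=w[m][:,:2]
    # deck edge: outermost points of rim
    fit=least_squares(lambda a: np.hypot(p[:,0]-a[0],p[:,1]-a[1])-a[2],[.622,-.018,.079],loss='soft_l1',f_scale=.001).x
    d=w[(z>.111)&(z<.118)&(r0<.25)]; rc=cv2.minAreaRect((d[:,:2]*1000).astype(np.float32))
    print(f,len(p),fit.round(4),np.degrees(np.arctan2(p[:,1]+.018,p[:,0]-.622)).round(0)[[0,-1]],'deck',rc)
tool([0.524,0.346,0.057],np.radians(-40))
```

```text
wr2 2657 [ 0.6221 -0.0183  0.0768] [  61. -170.] deck ((607.9010009765625, -23.05419921875), (248.99954223632812, 229.3713836669922), 10.646638870239258)
wrist3 2137 [ 0.6226 -0.0203  0.0782] [  16. -155.] deck ((608.3322143554688, -23.234695434570312), (248.572021484375, 229.85586547851562), 10.643915176391602)
wr13 2148 [ 0.6226 -0.0203  0.0783] [  26. -148.] deck ((623.6318359375, -20.167129516601562), (216.99002075195312, 229.17398071289062), 10.644035339355469)
wr16 1512 [ 0.6226 -0.02    0.0784] [74. -8.] deck ((672.3130493164062, 12.73150634765625), (388.8408203125, 182.87351989746094), 10.73285961151123)
top17 217 [ 0.6211 -0.0183  0.0798] [  -4. -171.] deck ((675.2977294921875, -7.80340576171875), (389.7377624511719, 229.65093994140625), 10.763492584228516)
top3 122 [ 0.6212 -0.0179  0.08  ] [   7. -171.] deck ((675.5755615234375, -8.873916625976562), (390.89813232421875, 229.05996704101562), 10.379446983337402)
shift [ 0.12 -0.02 12.2 ] rot [0.35 0.31 0.  ]
```

Request:
carry_out --targets "0.1 0 4 0.3 0.3 0 0.6; 0.1 0 8 0.3 0.3 0 0.6; 0.1 0 10 0.3 0.3 0 0.6; 0.1 0 10 0.3 0.3 0 0.6; 0.1 0 10 0.3 0.3 0 0.6"

```text
t: 28.35
ee_pos: [0.5253, 0.3459, 0.0803]
eef_rot: [0.907, 0.422, 0.001, 0.0]
wrist_force: [0.4, 0.2, 0.4]
gripper_width: 0.052
grasp_force: 0.0
```

Run:
```python
from h import *
s=sensors.state(); print(s['ee_pos'],s['wrist_force'])
tool([0.524,0.346,0.057],np.radians(-40))
```

```text
[0.5252983  0.34593146 0.08028533] [0.36362186 0.16615041 0.42681534]
shift [-0.08 -0.11  2.33] rot [ 0.09 -0.1  -0.06]
```

Request:
carry_out --targets "-0.1 -0.1 1.5 0 0 0 0.6; -0.1 -0.1 2.3 0 0 0 0.6; -0.1 -0.1 2.3 0 0 0 0.6; -0.1 -0.1 2.3 0 0 0 0; -0.1 -0.1 2.3 0 0 0 0; -0.1 -0.1 2.3 0 0 0 0; -0.1 -0.1 2.3 0 0 0 0; -0.1 -0.1 2.3 0 0 0 0; -0.1 -0.1 2.3 0 0 0 0" --newtons 50

```text
t: 29.25
ee_pos: [0.5228, 0.3465, 0.0562]
eef_rot: [0.906, 0.423, 0.001, 0.0]
wrist_force: [-1.0, 0.3, 2.4]
gripper_width: 0.0256
grasp_force: 49.8
```

Run:
```python
from h import *
s=sensors.state(); print(s['ee_pos'],s['gripper_width'],s['wrist_force'])
tool([0.6227,-0.0203,0.24],np.radians(-62))
```

```text
[0.52277091 0.34645669 0.05616588] 0.025645728077628934 [-1.04098675  0.26957615  2.40575563]
shift [-21.66  31.24 -18.38] rot [ 0.04 -0.07 22.01]
```

Request:
carry_out --targets "0 0 -1 0 0 0 0; 0 0 -4 0 0 0 0; 0 0 -8 0 0 0 0; 0 0 -12 0 0 0 0; 0 0 -16 0 0 0 0; -1 1.5 -18.8 0 0 0 0; -3 4.5 -18.8 0 0 0 0; -5.5 8 -18.8 0 0 0 0; -8 11.5 -18.8 0 0 0 0; -10.5 15 -18.8 0 0 0 0" --newtons 60

```text
t: 30.25
ee_pos: [0.5697, 0.1677, 0.2439]
eef_rot: [0.906, 0.423, 0.0, 0.0]
wrist_force: [1.0, -0.5, -2.5]
gripper_width: 0.0252
grasp_force: 59.9
```

Run:
```python
from h import *
s=sensors.state(); print(s['ee_pos'],s['gripper_width'],s['grasp_force'],s['wrist_force'])
tool([0.6227,-0.0203,0.24],np.radians(-40))
```

```text
[0.56966014 0.16774304 0.24386717] 0.025197498253332392 59.94660224590916 [ 1.04860801 -0.51925274 -2.47026575]
shift [-11.01  16.14   0.4 ] rot [0.04 0.01 0.04]
```

Request:
carry_out --targets "-2.2 3.3 0 0 0 0 0; -4.4 6.5 0 0 0 0 0; -6.6 9.7 0 0 0 0 0; -8.8 12.9 0 0 0 0 0; -10.5 15.4 0 0 0 0 0; -11 16.1 0.4 0 0 0 0; -11 16.1 1 0 0 0 0; -11 16.1 1 0 0 0 0; -11 16.1 1 0 0 0 0"

```text
t: 31.15
ee_pos: [0.622, -0.0169, 0.2334]
eef_rot: [0.906, 0.423, -0.0, -0.0]
wrist_force: [-0.2, -0.8, -3.4]
gripper_width: 0.0253
grasp_force: 59.9
```

Run:
```python
from h import *
s=sensors.state(); print(s['ee_pos'],s['gripper_width'],s['grasp_force'],s['wrist_force'])
tool([0.6227,-0.0203,0.175],np.radians(-40))
im,w=snap('wrist','wr18'); x,y,z=np.moveaxis(w,-1,0); zt=s['ee_pos'][2]
m=(z>zt+.015)&(z<zt+.035)&(np.hypot(x-.6227,y+.02)<.03); p=w[m]; print('knob',p.mean(0),m.sum(),cv2.minEnclosingCircle((p[:,:2]*1000).astype(np.float32)))
m=(np.hypot(x-.6227,y+.02)<.088)&(np.hypot(x-.6227,y+.02)>.03)&(abs(z-zt+.005)<.04); p=w[m]; q=p[:,2]; 
print('z hist',np.percentile(q,[5,25,50,75,95]))
im,w=snap('top','top18'); x,y,z=np.moveaxis(w,-1,0); m=(np.hypot(x-.6227,y+.02)<.12)&(z>.17)&(z<.215)
```

```text
[ 0.62196861 -0.01687232  0.2333824 ] 0.02525975013810111 59.94447141769342 [-0.16537284 -0.79919829 -3.42438972]
shift [-0.22  0.28  5.84] rot [-0.03 -0.01  0.1 ]
knob [ 0.62719979 -0.01395549  0.25804783] 1544 ((628.9971313476562, -11.867371559143066), 22.622886657714844)
z hist [0.22209406 0.22322818 0.22393841 0.22468225 0.2256611 ]
```

View pics/wr18.png

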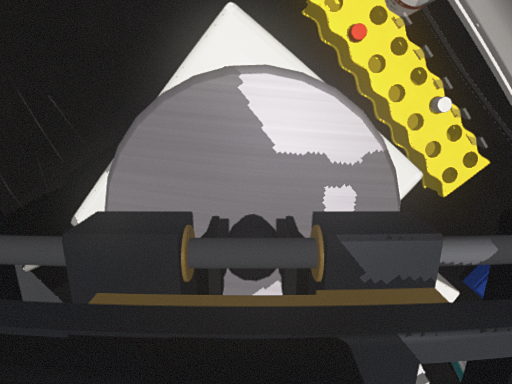

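The cover hangs level, its roof spanning only about 4 mm, and covers the tank area. I check its centre from the visible arc.

Run:
```python
from h import *
from scipy.optimize import least_squares
w=np.load('pics/wr18.npy'); x,y,z=np.moveaxis(w,-1,0)
m=((z>.165)&(z<.24)&(np.hypot(x-.6227,y+.02)<.11)).astype(np.uint8); m[205:]=0
p=w[m>0]; 
# boundary: outermost radius per angle bin about TCP
c0=np.array([.622,-.0169]); d=p[:,:2]-c0; a=np.degrees(np.arctan2(d[:,1],d[:,0])); rr=np.hypot(*d.T)
q=[]
for b in range(-180,180,3):
    k=(a>=b)&(a<b+3)
    if k.sum()>30: q.append(d[k][np.argsort(rr[k])[int(.995*k.sum())]])
q=np.array(q); fit=least_squares(lambda t: np.hypot(q[:,0]-t[0],q[:,1]-t[1])-t[2],[0,0,.09],loss='soft_l1',f_scale=.001); print(len(q),fit.x,np.abs(fit.fun).mean())
```

```text
54 [ 0.00172402 -0.00135581  0.08929171] 0.00019998505310024308
```

Request:
carry_out --targets "-0.2 0 1 0 0 0 0; -0.2 0 3 0 0 0 0; -0.2 0 4.5 0 0 0 0; -0.2 0 5 0 0 0 0; -0.2 0 5 0 0 0 0; -0.2 0 5 0 0 0 0"

```text
t: 31.85
ee_pos: [0.6217, -0.0199, 0.1844]
eef_rot: [0.906, 0.423, 0.001, 0.001]
wrist_force: [0.6, -0.4, -2.7]
gripper_width: 0.0252
grasp_force: 59.9
```

Run:
```python
from h import *
s=sensors.state(); print(s['ee_pos'],s['gripper_width'],s['grasp_force'],s['wrist_force'])
tool([0.621,-0.0189,0.1725],np.radians(-40))
```

```text
[ 0.6217186  -0.01990246  0.18444914] 0.025176299821311497 59.94346720370231 [ 0.60524302 -0.39349169 -2.71047845]
shift [ 0.03 -0.12  1.19] rot [ 0.09 -0.05  0.02]
```

Request:
carry_out --targets "0 -0.1 0.4 0 0 0 0; 0 -0.1 0.7 0 0 0 0; 0 -0.1 1 0 0 0 0; 0 -0.1 1.2 0 0 0 0; 0 -0.1 1.2 0 0 0 0; 0 -0.1 1.2 0 0 0 0; 0 -0.1 1.2 0 0 0 0"

```text
t: 32.55
ee_pos: [0.6207, -0.0193, 0.1721]
eef_rot: [0.906, 0.423, 0.001, 0.0]
wrist_force: [-0.6, 0.3, -1.9]
gripper_width: 0.0252
grasp_force: 59.9
```

Request:
carry_out --targets "0 0 0.2 0 0 0 0; 0 0 0.3 0 0 0 0; 0 0 0.4 0 0 0 0; 0 0 0.4 0 0 0 0"

```text
t: 32.95
ee_pos: [0.6211, -0.0193, 0.1711]
eef_rot: [0.906, 0.423, 0.001, 0.001]
wrist_force: [-7.3, 0.3, 10.8]
gripper_width: 0.025
grasp_force: 59.4
```

Request:
carry_out --targets "0 0 -0.1 0 0 0 0; 0 0 -0.1 0 0 0 0.4; 0 0 -0.1 0 0 0 0.6; 0 0 -0.1 0 0 0 0.6; 0 0 -0.1 0 0 0 0.6; 0 0 -3 0 0 0 0.6; 0 0 -7 0 0 0 0.6; -3 0 -9 0 0 0 0.6; -6 0 -9 0 0 0 0.6; -6 0 -9 0 0 0 0.6"

```text
t: 33.95
ee_pos: [0.5811, -0.0675, 0.259]
eef_rot: [0.907, 0.422, 0.001, 0.001]
wrist_force: [0.6, 0.2, -0.2]
gripper_width: 0.0522
grasp_force: 0.0
```

Run:
```python
from h import *
from scipy.optimize import least_squares
s=sensors.state(); print(s['ee_pos'],s['wrist_force'])
for cam in ('wrist','top'):
    im,w=snap(cam,cam+'19'); x,y,z=np.moveaxis(w,-1,0); r0=np.hypot(x-.6227,y+.02)
    m=(z>.156)&(z<.172)&(r0<.085)&(r0>.03); p=w[m]; k=np.abs(p[:,2]-np.median(p[:,2]))<.003; p=p[k]
    print(cam,'roof',np.linalg.lstsq(np.c_[p[:,:2]-[.6227,-.02],np.ones(len(p))],p[:,2],rcond=None)[0].round(4),len(p))
    m=(z>.18)&(z<.21)&(r0<.04); p=w[m]; print('knob',p.mean(0).round(4) if len(p) else 0,len(p), cv2.minEnclosingCircle((p[:,:2]*1000).astype(np.float32)) if len(p) else 0)
    m=(z>.125)&(z<.172)&(r0<.11); m&=~((x<.56)&(y<-.075)); 
    if cam=='wrist': m[205:]=0
    p=w[m]; d=p[:,:2]-[.6227,-.02]; a=np.degrees(np.arctan2(d[:,1],d[:,0])); rr=np.hypot(*d.T); q=[]
    for b in range(-180,180,4):
        kk=(a>=b)&(a<b+4)
        if kk.sum()>8: q.append(d[kk][np.argsort(rr[kk])[int(.99*kk.sum())]])
    q=np.array(q); f=least_squares(lambda t: np.hypot(q[:,0]-t[0],q[:,1]-t[1])-t[2],[0,0,.09],loss='soft_l1',f_scale=.001); print('circle offs',f.x.round(4),len(q),np.abs(f.fun).mean().round(4))
m=(z>.146)&(z<.166)&(np.hypot(x-.53,y+.114)<.03); p=w[m]; print('tknob top',p.mean(0),len(p),cv2.minAreaRect((p[:,:2]*1000).astype(np.float32)))
```

```text
[ 0.5810946  -0.06747246  0.25903349] [ 0.55312538  0.21091095 -0.18293624]
wrist roof [ 0.0003 -0.0006  0.1619] 30825
knob [ 0.6232 -0.0205  0.1996] 1234 ((623.0936279296875, -20.60357666015625), 13.637113571166992)
circle offs [0.0006 0.     0.0881] 90 0.0021
top roof [-0.0064 -0.0028  0.162 ] 373
knob [ 0.6308 -0.0218  0.2025] 2 ((630.8209228515625, -21.789627075195312), 2.074207305908203)
circle offs [-0.0018  0.0008  0.0896] 31 0.0008
tknob top [ 0.5353699  -0.1129389   0.15707643] 30 ((532.1103515625, -112.4462661743164), (9.901998519897461, 33.95109939575195), 87.7201156616211)
```

The cover is level (roof slope below 0.001) and centred at (0.623,-0.0205). Next is the timer knob.

Request:
carry_out --targets "-2 0 0 0 0 8 0.5; -4 0.5 0 0 0 16 0.5; -6 1 0 0 0 24 0.5; -6.5 1 0 0 0 32 0.5; -6.8 0.3 0 0 0 40 0.5; -6.8 0.3 0 0 0 40 0.5; -6.8 0.3 0 0 0 40 0.5"

```text
t: 34.75
ee_pos: [0.541, -0.1186, 0.2574]
eef_rot: [0.996, 0.09, 0.0, -0.0]
wrist_force: [-0.2, 0.9, -0.2]
gripper_width: 0.0434
grasp_force: 0.0
```

Run:
```python
from h import *
s=sensors.state(); print(s['ee_pos'],s['joint_pos'])
im,w=snap('wrist','wr20'); x,y,z=np.moveaxis(w,-1,0)
m=(z>.150)&(z<.166)&(np.hypot(x-.53,y+.114)<.035); p=w[m]; print('tknob',p.mean(0),len(p),cv2.minAreaRect((p[:,:2]*1000).astype(np.float32)))
m=(z>.117)&(z<.145)&(np.hypot(x-.53,y+.114)<.04); p=w[m]; print('base',len(p),cv2.minEnclosingCircle((p[:,:2]*1000).astype(np.float32)))
tool([0.531,-0.1145,0.20],np.radians(-80))
```

```text
[ 0.54095529 -0.11861599  0.25740987] [-3.58529785e-01  2.82100818e-02  1.67166515e+00  4.30929745e-04
  1.44121642e+00  1.03297074e+00]
tknob [ 0.53371197 -0.11915617  0.15718182] 666 ((532.7775268554688, -119.38539123535156), (35.51280212402344, 13.759471893310547), 9.929672241210938)
base 2399 ((531.4898071289062, -118.85298156738281), 32.03243637084961)
shift [-0.91 -0.59  5.75] rot [ 0.   -0.04  0.25]
```

View pics/wr20.png

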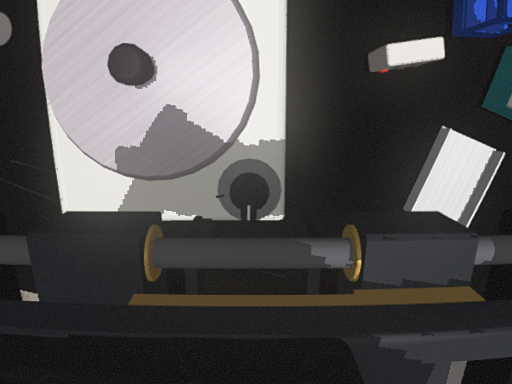

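The wrist view shows the cover seated and the timer knob at (249,190), its bar running along the tool's x axis. I descend onto the knob.

Request:
carry_out --targets "-0.8 -0.1 3 0 0 0 0.4; -0.8 -0.1 7 0 0 0 0.4; -0.8 -0.1 9 0 0 0 0.4; -0.8 -0.1 9 0 0 0 0.4; -0.8 -0.1 9 0 0 0 0.4" --newtons 20

```text
t: 35.3
ee_pos: [0.5331, -0.1195, 0.1682]
eef_rot: [0.996, 0.088, 0.0, 0.0]
wrist_force: [0.3, 0.3, 0.4]
gripper_width: 0.035
grasp_force: 0.0
```

Run:
```python
from h import *
s=sensors.state(); print(s['ee_pos'],s['wrist_force'],s['gripper_width'])
w=np.load('pics/wr20.npy'); x,y,z=np.moveaxis(w,-1,0); r0=np.hypot(x-.5328,y+.1194)
for a in (.016,.02,.024,.028,.031,.034): k=(r0>a)&(r0<a+.003); print(a,np.nanmedian(z[k]).round(4))
tool([0.5328,-0.1194,0.134],np.radians(-80))
```

```text
[ 0.53306736 -0.11948211  0.16823762] [0.26026361 0.31253088 0.42309269] 0.0349967670266918
0.016 0.1277
0.02 0.1204
0.024 0.2654
0.028 0.2634
0.031 0.3229
0.034 0.3679
shift [-0.03 -0.01  3.42] rot [ 0.01 -0.05  0.11]
```

Request:
carry_out --targets "0 0 2 0 0 0 0.4; 0 0 3.3 0 0 0 0.4; 0 0 3.3 0 0 0 0.4; 0 0 3.3 0 0 0 0; 0 0 3.3 0 0 0 0; 0 0 3.3 0 0 0 0; 0 0 3.3 0 0 0 0; 0 0 3.3 0 0 0 0" --newtons 20

```text
t: 36.1
ee_pos: [0.5328, -0.1172, 0.136]
eef_rot: [0.996, 0.087, 0.001, -0.002]
wrist_force: [-2.5, 10.6, 5.9]
gripper_width: 0.014
grasp_force: 20.0
```

Request:
carry_out --targets "0 -0.2 0 0 0 8 0; 0 -0.2 0 0 0 16 0; 0 -0.2 0 0 0 24 0; 0 -0.2 0 0 0 32 0; 0 -0.2 0 0 0 40 0; 0 -0.2 0 0 0 48 0; 0 -0.2 0 0 0 56 0; 0 -0.2 0 0 0 64 0; 0 -0.2 0 0 0 72 0; 0 -0.2 0 0 0 79 0"

```text
t: 37.1
ee_pos: [0.5314, -0.1193, 0.136]
eef_rot: [0.823, -0.568, 0.001, 0.002]
wrist_force: [-7.6, -5.0, 5.4]
gripper_width: 0.0139
grasp_force: 20.0
```

Run:
```python
from h import *
s=sensors.state(); print(s['ee_pos'],s['wrist_force'],s['torque'],s['gripper_width'],s['joint_pos'],np.degrees(R.from_quat(s['eef_rot']).apply([1,0,0])[:2]), np.degrees(np.arctan2(*R.from_quat(s['eef_rot']).apply([1,0,0])[[1,0]])))
```

```text
[ 0.53143173 -0.11930929  0.13596952] [-7.58076271 -5.01996714  5.42544593] [-0.74582455  1.27450241  0.12998143] 0.013925277660955061 [-0.36360723  0.10883428  1.82126076 -0.00344904  1.21117878  2.41774961] [ 20.26157302 -53.59339808] -69.29035043970954
```

Request:
carry_out --targets "0 0 0 0 0 2 0; 0 0 0 0 0 2 0; 0 0 0 0 0 0 0.3; 0 0 0 0 0 0 0.4; 0 0 0 0 0 0 0.4; 0 0 -2 0 0 0 0.4; 0 0 -6 0 0 0 0.4; 0 0 -11 0 0 0 0.4; 0 0 -14 0 0 0 0.4; 0 0 -14 0 0 0 0.4"

```text
t: 38.1
ee_pos: [0.535, -0.1186, 0.2814]
eef_rot: [0.824, -0.566, 0.006, -0.002]
wrist_force: [-0.6, -0.5, 0.2]
gripper_width: 0.0346
grasp_force: 0.0
```

Run:
```python
from h import *
s=sensors.state(); print(s['ee_pos'],s['joint_pos'])
im,w=snap('wrist','wr21'); x,y,z=np.moveaxis(w,-1,0)
m=(z>.150)&(z<.166)&(np.hypot(x-.532,y+.119)<.03); p=w[m]; print('tknob',p.mean(0),len(p),cv2.minAreaRect((p[:,:2]*1000).astype(np.float32)))
im,w=snap('top','top21'); x,y,z=np.moveaxis(w,-1,0); r0=np.hypot(x-.6227,y+.02)
m=(z>.156)&(z<.172)&(r0<.085)&(r0>.03); p=w[m]; print('roof',np.linalg.lstsq(np.c_[p[:,:2]-[.6227,-.02],np.ones(len(p))],p[:,2],rcond=None)[0].round(4),len(p))
im,w=snap('scene','scene21')
```

```text
[ 0.53504214 -0.11855784  0.28142929] [-3.62146469e-01 -7.30401863e-03  1.66293868e+00  2.57879178e-04
  1.47411565e+00  2.41314831e+00]
tknob [ 0.53202807 -0.12048378  0.15729877] 569 ((531.6640625, -119.8648452758789), (13.102290153503418, 35.54785919189453), 21.018373489379883)
roof [-0.0024 -0.0033  0.1622] 1566
```

View pics/scene21.png

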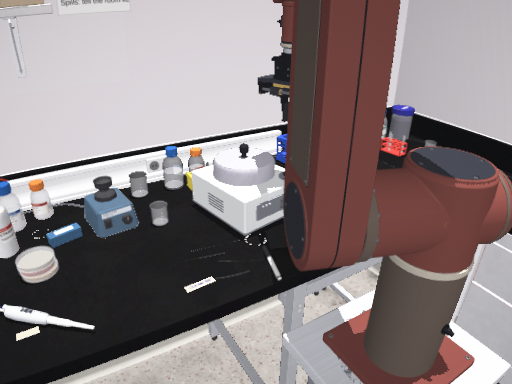

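The scene shows the cover squarely on the cleaner at (243,165) and no bungs left on the bench. The knob bar is at -69°, about 1.38 rad from its start, and the gripper is clear of everything, so I hand in.

```bash
python3 -c "
from workcell import r
print(r.close_job())"
```

```text
the job is handed in; nothing more can be done
None
```

The job is handed in with no verdict returned: the basket sits level, both caps and both bungs are inside, the empty scoop is flat on the bench, the cover is square on the cleaner, and the timer knob is at about 1.38 rad.

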